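# Clamp the sharpening stone on the honing slope with the cam lever

## Robot

A 6-joint arm with a two-finger parallel gripper is mounted at the origin on a cart in front of the work surface, level with it; the furniture and walls round the work are solid. World frame = base frame: x ahead of the robot, y to its left, z up, the work surface at z = 0. Lengths are in m, angles in rad, forces in N, time in s.
With the tool pointing down it reaches from about 0.375 to 0.925 m from the base axis. Payload 5.7 kg.
Tool frame: the origin (TCP) lies at the very end of the fingers, on their centre line; the grasp point (between the pads) lies 19 mm behind it; z points along the fingers, y is the direction in which the jaws open and shut (so a half turn about z gives the same grasp; the last joint's range is limited). The gripper opens to 88 mm and grips with 3 to 60 N. Pads are 20 mm wide; open, the fingers measure 115 mm over their backs; the gripper's body (75 mm by 178 mm) begins 61 mm behind the grasp point.
Start: joints at [0.992, 0.359, 1.51, -0, 1.272, -0.115], TCP at [0.268, 0.537, 0.223] pointing down, gripper open.
Joint ranges: [-2.97, 2.97], [-1.01, 2.36], [0.21, 2.38], [-0.96, 4.11], [0.2, 2.71], [-2.98, 2.98]. Speed limits (rad/s): [2.39, 2.39, 3.14, 3.14, 3.14, 3.14].

## Interface

Orientations are given as a unit quaternion [w, x, y, z].
In Python, from rig import sense, vision, close_job gives the robot as it stands.
- The arm moves only by the tool servo_tool, never from a script. Its argument "motion" is a list that holds one entry, the list of rows, each a list of 6 numbers: the shift along the tool's x, y, z in cm, then the turn, a rotation vector about the tool's x, y, z in degrees. In form: [[[dx, dy, dz, ax, ay, az], ...]]. A call has exactly 10 rows; each row is the pose to reach, as a shift and turn from the pose commanded when the call began, along the tool's axes at that moment; what a row does not reach only later rows make up. A row lasts 1/12 s, in which the tool goes at most 41.7 mm and 7.16 degrees, less where a joint would pass 70% of its speed; a pose out of reach is approached as far as the arm can. A call with a gripper value outside its range is refused whole. "fingers" is the finger opening in cm, from 0 to 8.78, set as the call begins (left out, the last holds). The fingers move at their own pace and stop on an object; the grip force is fixed at half the most. Time passes only in rows, so rows that repeat a pose let the fingers close, or fill a call up. It gives the time, the measured TCP pose, the force and the opening at its end, in the units of the state.
- sense(): the state, without advancing time (a new reading comes with each control period).
- vision.get_image(name): name is "side" or "top"; returns a dict with "frame" (384x512x3 uint8, red, green, blue), "fovy" (degrees; the focal length in pixels is half the picture's height over the tangent of half this angle, whatever the lens; pixels are square), "cx", "cy" (the principal point, pixels), "R" (3x3) and "t" (3): a world point X has camera coordinates R X + t. Camera axes: x right, y down, z forward; pixel columns grow to the right and rows downward; lengths in m; the calibration is good to about 2 mm. A picture is of the moment at which its call begins. There is no depth.
- close_job(): hands the job in, once; it reports no verdict.
Trained networks look in a picture, given as the dict that the camera call returned (one of the last four; its "shot" number tells which), for a name from the list of things; names that differ only in an ending like _2 or _b are one class to them, and where a whole thing is asked for, a point or a joint stands for the part that bears it (a point fixed in the world has none). Each returns a list of dicts, best first, with "conf" (0 to 1); they miss things now and then, are a little off and sometimes report something else, mostly with a low value. They report only what shows in the picture. A call takes as long as a camera call. They do not tell look-alikes from the thing itself.
- vision.find_in(picture, thing): "at" ([x, y, z] in m, in world coordinates, good to about 4 mm: the middle of the surface that is visible of it).
- vision.silhouettes(picture, thing): "pixels" (384x512 bool, what is visible of it).
The state is a dict: "time": time; "joints": joint angles; "joint_velocities": joint speeds; "effort": joint torques, N m; "tool_pos": TCP position; "eef_rot": TCP orientation; "force": force on the tool from outside, world axes, zero at the start; "moment": the same for the moment, N m; "grip_width": finger opening in m.
Only numpy, scipy, OpenCV 4.12 (cv2) and the standard library are available. Lean on these libraries where they do the work, as an engineer would, in place of code of your own. Each camera call takes 0.05 s, during which the arm holds its last target.

## Task

Gently lay the sharpening stone on the sloped honing stand, wooden base down, lengthwise up the slope with its lower end on the ledge, between the cam and the sprung pad. Then swing the cam lever just far enough to take up the gap and nip the stone, so that the pad is pushed in about 4 mm, half of its travel; never drive the pad home. Leave the stone clamped like that, let go of everything, and do not disturb the tea glass, the wax tin or the two chisels.

Things in the scene. Friction and masses are not known exactly. Their poses are not given: they have to be found in the camera images.
- stone_mid (a point): centre (19 mm over its underside) of the loose sharpening stone: grey stone (164 x 46 x 16 mm) glued on a light wooden base block (180 x 52 x 22 mm), 38 mm high in all, about 0.32 kg. x runs along its length, y across its width, z up out of the grey stone. Starts flat on the bench, grey side up, right of the stand. Either end may go on the ledge.
- bed: plywood top (240 x 215 mm) of the fixed honing stand, sloping 25 degrees, low edge towards the robot. Origin: on its surface, at the middle of the upper side of the dark ledge (100 mm wide, 16 high) on the low edge. x runs up the slope, y left, z out of the surface. Laid right, the stone's centre is at x 90, y about 0, z 19 mm. Cam at the right, pad at the left; beyond x = 111 mm the bed is clear.
- cam_pivot (a point): point on the axis of the cam lever, at bed x = 65, y = -51 mm, raised 76 mm over the bed (level with knob_mid). The axis runs along the bed's z. The open cam leaves 62 to 72 mm between itself and the pad; cam and pad are under 30 mm high, the bolt head on the axis 61 mm.
- knob_mid (a point): middle of the upright round wooden knob at the end of the steel cam lever, 110 mm from the pivot axis; 24 mm in diameter, 50 mm high, along the bed's z, from 51 to 101 mm over the bed; the flat lever arm (18 mm wide, 10 thick) runs just below it, clear over the stone. The knob does not spin on the lever. The frame turns with the lever.
- cam_lever (a joint): cam angle q (rad), 0 open to 2.9, growing anticlockwise seen from above. The knob lies at bed direction 245 degrees + q (from bed x towards y) from the pivot: it swings from the right round to up the slope. Cam: disc of radius 32 mm, centre 14 mm off the pivot; it reaches 32 - 14 cos(q) mm towards the pad. Stays where left; 4 N at the knob turns it, 12 N when clamping.
- pad_face (a point): centre of the face of the sprung pad (light wood, 66 mm along the slope, 22 mm high) that meets the stone, at bed x = 75 mm. The dark jaw behind it is locked, at a place that differs from time to time. The face moves with the pad.
- pressure_pad (a joint): how far the sprung pad is pushed in towards its jaw (m): 0 free, 0.008 fully home; spring 3 N per mm. Wanted: about 0.004.
- tea_glass: glass tumbler, 85 mm wide, 90 mm high, bystander; origin under its centre
- wax_tin: flat round tin of wax, 61 mm wide, 18 mm high, bystander; origin under its centre
- black_chisel: chisel with black handle lying on the bench, 172 mm long, bystander; origin under its centre
- brown_chisel: chisel with light brown handle lying on the bench, about 200 mm long, bystander; origin under its centre
Mind the look-alikes: they are no part of the job. Leave any yellow look-alike of the part that bears stone_mid alone.

How it is judged:
On the way, in this order (a step that is already met when the one before it is completed fails the run):
1. the stone lies on the bed on its base, lengthwise up the slope, on the ledge, let go (z of stone_mid in the frame of bed between 0.014 and 0.024 m and x of stone_mid in the frame of bed between 0.084 and 0.1 m and y of stone_mid in the frame of bed between -0.02 and 0.02 m and contact force between the fingers and stone below 0.5 N), for 0.2 s.
2. the cam nips the stone against the sprung pad (value of joint pressure_pad above 0.0015 m and contact force between cam_lever and stone above 1 N), for 0.2 s.
At the end, for the whole second after the job is handed in: The stone lies on the bed on its wooden base, within 7 degrees of straight up the slope, its lower end on the ledge (within 6 mm), nipped between cam and pad, the pad pushed in 1.5 to 6.5 mm; stone and lever at rest and let go (all of step 2 and value of joint pressure_pad below 0.0065 m and z of stone_mid in the frame of bed between 0.014 and 0.024 m and x of stone_mid in the frame of bed between 0.084 and 0.096 m and angle between stone_mid's own z axis and vertical below 0.6 rad and angle between the z axis of stone_mid and the z axis of bed, either way round below 0.08 rad and angle between the x axis of stone_mid and the x axis of bed, either way round below 0.12 rad and linear speed of stone below 0.01 m/s and velocity of joint cam_lever between -0.05 and 0.05 rad/s); the robot touches nothing.
It fails at once if the cam is overrun: the pad is pushed in more than 7.3 mm, nearly home (value of joint pressure_pad above 0.0073 m).
It fails at once if the stone is dropped or slammed onto the stand: faster than 0.6 m/s with its centre within 80 mm of the pad (distance between stone_mid and pad_face below 0.08 m and linear speed of stone above 0.6 m/s).
It fails at once if the tea glass is moved more than 20 mm (distance of tea_glass from where it was at the start of the episode above 0.02 m).
It fails at once if the wax tin is moved more than 20 mm (distance of wax_tin from where it was at the start of the episode above 0.02 m).
It fails at once if a chisel is moved more than 20 mm (distance of any of black_chisel, brown_chisel from where it was at the start of the episode above 0.02 m).
It also fails if it takes over 72 s, if anything falls off the work surface, if the arm or the gripper's body presses on something with over 40 N, if the wrist force passes 120 N, or if a joint passes its speed limit or range.

## Working session

There is one attempt and no reset: what is moved stays moved. The work goes in short steps, Python scripts to look and compute and a tool call to move; the robot and the scene stay as the last step left them, time stands still between calls to the robot, and variables do not carry over. Pictures are saved under pics/ and viewed, and the job is handed in when it is done.

Besides the shell and the picture viewer there is one more tool, called after ">>>" by a JSON object that holds its "method" and its "body", one argument or row to a line. servo_tool: Moves the arm, as the interface text tells. Its arguments: {"type":"object","properties":{"motion":{"type":"array"},"fingers":{"type":"number"}},"required":["motion"]}

```bash
ls; mkdir -p pics; cat > h.py <<'E'
import numpy as np, cv2
from rig import sense, vision, close_job
def save(im,n): cv2.imwrite('pics/'+n,cv2.cvtColor(im['frame'],cv2.COLOR_RGB2BGR))
def K(im):
    f=im['frame'].shape[0]/2/np.tan(np.radians(im['fovy'])/2); return f
def proj(im,X):
    X=np.atleast_2d(X); c=X@np.array(im['R']).T+np.array(im['t']); f=K(im)
    return np.c_[im['cx']+f*c[:,0]/c[:,2], im['cy']+f*c[:,1]/c[:,2]]
def ray(im,uv):
    f=K(im); R=np.array(im['R']); d=np.array([(uv[0]-im['cx'])/f,(uv[1]-im['cy'])/f,1.]); d=R.T@d
    return -R.T@np.array(im['t']), d/np.linalg.norm(d)
def onz(im,uv,z):
    o,d=ray(im,uv); return o+d*(z-o[2])/d[2]
def tri(a,ua,b,ub):
    o1,d1=ray(a,ua);o2,d2=ray(b,ub)
    A=np.c_[d1,-d2]; s=np.linalg.lstsq(A,o2-o1,rcond=None)[0]
    p,q=o1+s[0]*d1,o2+s[1]*d2
    return (p+q)/2,np.linalg.norm(p-q)
E
python3 - <<'E'
from h import *
np.set_printoptions(precision=4,suppress=True)
print(sense())
for n in('top','side'):
    im=vision.get_image(n); save(im,n+'0.png'); print(n,im['fovy'],im['cx'],im['cy'],-np.array(im['R']).T@im['t'],im['shot'])
    for t in['stone_mid','bed','cam_pivot','knob_mid','cam_lever','pad_face','pressure_pad','tea_glass','wax_tin','black_chisel','brown_chisel']:
        try:print(t,[(np.round(r['at'],4).tolist(),round(r['conf'],2)) for r in vision.find_in(im,t)][:4])
        except Exception as e: print(t,e)
E
```

```text
pics
{'time': 0.0, 'joints': array([ 0.9919,  0.3595,  1.5114, -0.    ,  1.2725, -0.1151]), 'joint_velocities': array([-0.0012, -0.0024, -0.0012,  0.0013, -0.0007, -0.0023]), 'effort': array([  0.0013, -51.5381, -27.0723,   0.0675,   0.035 ,  -0.0001]), 'tool_pos': array([0.268 , 0.536 , 0.2218]), 'eef_rot': array([-0.0003,  0.2298,  0.9732, -0.0009]), 'force': array([-0.2382,  0.3381,  0.4118]), 'moment': array([-0.0007, -0.0282,  0.0221]), 'grip_width': 0.08751942381569819}
top 44.171027788807436 254.61980599396477 192.10142081334388 [ 0.2776 -0.0029  1.5562] 1
stone_mid [([0.5634, -0.2942, 0.0429], 0.87), ([0.4328, -0.1226, 0.0372], 0.58)]
bed [([0.5932, 0.1323, 0.0896], 0.68)]
cam_pivot [([0.593, 0.1329, 0.0862], 0.57), ([0.5613, -0.2948, 0.0387], 0.27)]
knob_mid [([0.5389, 0.0581, 0.1035], 0.72), ([0.5932, 0.1304, 0.0917], 0.61)]
cam_lever [([0.5419, 0.0594, 0.0993], 0.7)]
pad_face [([0.5677, 0.1858, 0.0909], 0.45)]
pressure_pad [([0.5658, 0.1897, 0.0864], 0.68), ([0.5632, -0.2944, 0.0375], 0.31)]
tea_glass [([0.3996, -0.4806, 0.0266], 0.6)]
wax_tin [([0.7415, -0.13, 0.0084], 0.84), ([0.3701, 0.3732, 0.0264], 0.27)]
black_chisel [([0.4852, 0.4431, 0.0239], 0.65)]
brown_chisel [([0.3742, 0.3727, 0.0277], 0.84)]
side 51.786208031825225 254.7804529830846 191.70370089174136 [ 0.4827 -1.1614  1.0946] 2
stone_mid [([0.4381, -0.1432, 0.0377], 0.66), ([0.5652, -0.3121, 0.041], 0.63)]
bed [([0.5958, 0.0963, 0.0893], 0.77)]
cam_pivot [([0.5906, 0.0997, 0.0937], 0.81)]
knob_mid [([0.5435, 0.0534, 0.1005], 0.57)]
cam_lever [([0.544, 0.0512, 0.0995], 0.57)]
pad_face []
pressure_pad [([0.5656, 0.1799, 0.0841], 0.48), ([0.4873, 0.4411, 0.0201], 0.34)]
tea_glass [([0.3985, -0.4548, 0.0459], 0.82)]
wax_tin [([0.7461, -0.1314, 0.0085], 0.77)]
black_chisel [([0.4865, 0.4431, 0.0191], 0.48)]
brown_chisel [([0.3699, 0.3639, 0.0244], 0.53)]
```

View pics/top0.png

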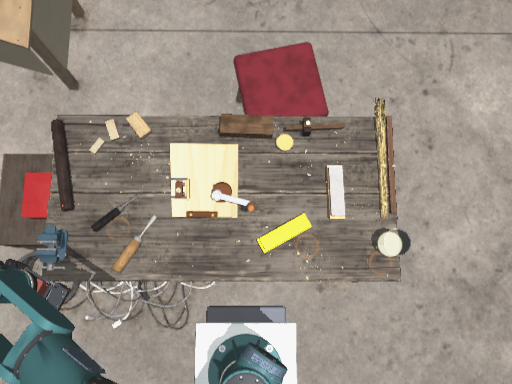

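View pics/side0.png

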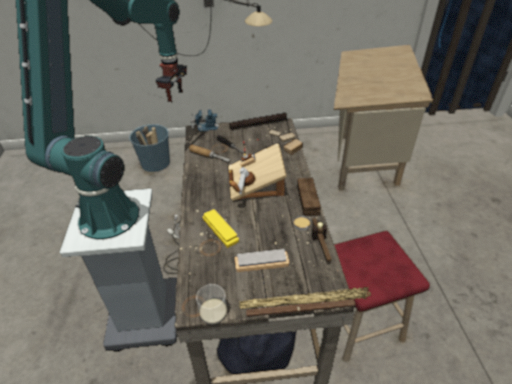

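The top view shows the stand at about px (204,180), the grey stone on its base at (336,192), and the yellow look-alike at (285,232). I'll zoom in to measure.

```bash
python3 - <<'E'
from h import *
a=vision.get_image('top');b=vision.get_image('side')
import pickle; pickle.dump((a,b),open('im0.pkl','wb'))
def crop(im,x0,y0,x1,y1,s,n):
    c=cv2.resize(im['frame'][y0:y1,x0:x1],None,fx=s,fy=s,interpolation=cv2.INTER_CUBIC)
    cv2.imwrite('pics/'+n,cv2.cvtColor(c,cv2.COLOR_RGB2BGR))
crop(a,160,135,260,225,8,'t_stand.png');crop(b,220,135,300,210,8,'s_stand.png')
top=np.hstack([a['frame'][155:230,305:365],b['frame'][235:310,225:300]])
c=cv2.resize(top,None,fx=5.5,fy=5.5,interpolation=cv2.INTER_CUBIC);cv2.imwrite('pics/stone.png',cv2.cvtColor(c,cv2.COLOR_RGB2BGR))
for im in(a,b):
  for t in['stone_mid','cam_lever','pressure_pad','bed']:
    for r in vision.silhouettes(im,t)[:2]:
        m=np.array(r['pixels']).astype(np.uint8); 
        cs=max(cv2.findContours(m,0,2)[0],key=cv2.contourArea)
        print(t,r['conf'],m.sum(),np.argwhere(m).mean(0)[::-1],cv2.minAreaRect(cs),cv2.approxPolyDP(cs,3,True)[:,0].tolist())
E
```

```text
stone_mid 0.96 885 [282.97966102 233.57853107] ((283.5827941894531, 233.31845092773438), (17.079059600830078, 55.30742263793945), 61.38954162597656) [[310, 224], [301, 215], [259, 237], [257, 242], [266, 252]]
stone_mid 0.54 122 [187.06557377 188.60655738] ((186.0, 189.0), (20.0, 8.0), 90.0) [[186, 179], [183, 194], [189, 199], [190, 181]]
cam_lever 0.66 394 [229.62944162 195.46192893] ((232.1199951171875, 199.34002685546875), (45.00000762939453, 18.400001525878906), 36.869895935058594) [[214, 186], [219, 201], [232, 200], [253, 209], [251, 202], [232, 198], [227, 184]]
cam_lever 0.37 469 [129.90191898 250.04264392] ((129.260009765625, 251.3200225830078), (10.800000190734863, 47.400001525878906), 36.869895935058594) [[143, 232], [114, 263], [116, 271], [133, 255]]
pressure_pad 0.43 94 [186.87234043 188.11702128] ((185.5, 188.5), (19.0, 7.0), 90.0) [[187, 179], [182, 184], [188, 198]]
bed 0.76 5274 [205.37334092 180.71843003] ((212.0, 180.5), (75.0, 86.0), 90.0) [[170, 144], [173, 216], [236, 217], [239, 205], [250, 212], [254, 210], [253, 202], [238, 197], [237, 144]]
stone_mid 0.77 
[... 293 characters left out ...]
567383, 15.364426612854004), 50.194427490234375) [[209, 211], [204, 218], [228, 247], [238, 239], [214, 210]]
cam_lever 0.53 267 [243.30337079 180.51310861] ((243.00003051757812, 181.00001525878906), (14.142135620117188, 24.041629791259766), 45.0) [[251, 172], [242, 172], [239, 182], [231, 183], [236, 191], [253, 181]]
pressure_pad 0.53 74 [247.58108108 161.66216216] ((247.40003967285156, 161.8000030517578), (5.366562843322754, 14.310833930969238), 63.43495178222656) [[254, 159], [249, 158], [241, 165]]
bed 0.57 1928 [255.51919087 171.31950207] ((255.0, 171.00001525878906), (38.57978439331055, 60.08326721191406), 71.56504821777344) [[277, 145], [245, 154], [230, 166], [233, 198], [284, 176]]
```

View pics/t_stand.png

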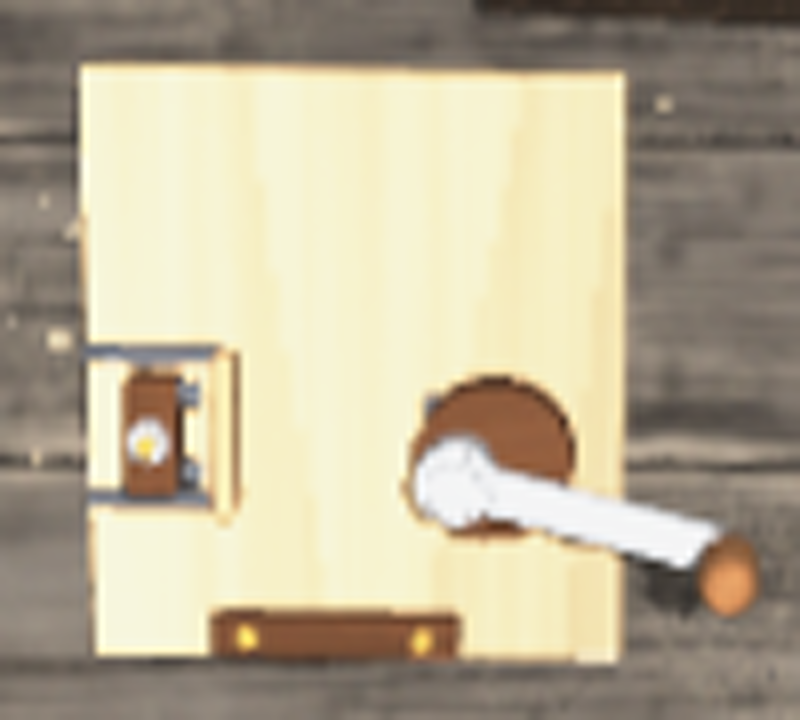

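View pics/s_stand.png

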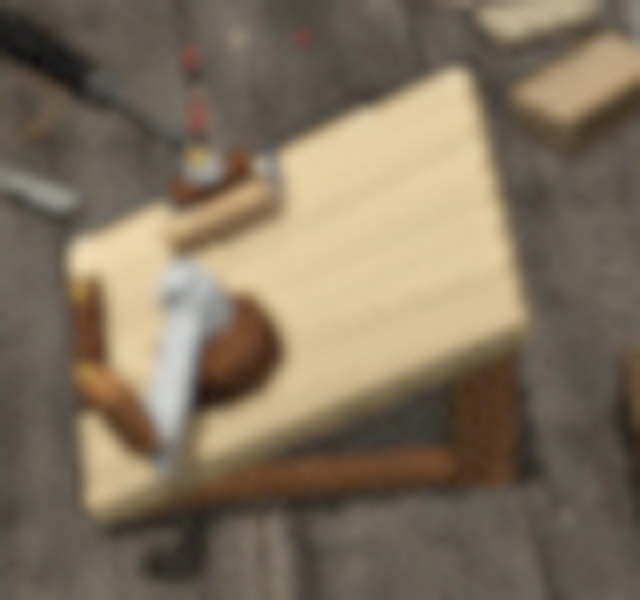

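View pics/stone.png

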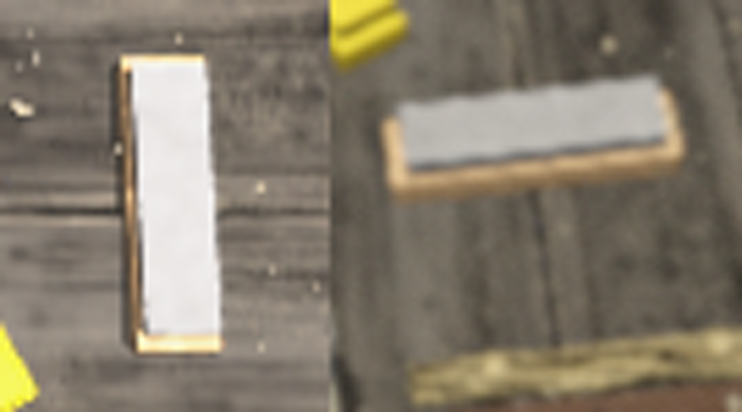

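```bash
cat > fit.py <<'E'
from h import *
import pickle
from scipy.optimize import least_squares
from scipy.spatial.transform import Rotation as Ro
np.set_printoptions(precision=4,suppress=True)
a,b=pickle.load(open('im0.pkl','rb'))
px=lambda u,v,x0,y0,s:((u+.5)/s-.5+x0,(v+.5)/s-.5+y0)
T=lambda u,v:px(u,v,160,135,8); S=lambda u,v:px(u,v,220,135,8)
obs=[(a,T(80,65),'UL'),(a,T(627,72),'UR'),(a,T(619,662),'LR'),(a,T(95,656),'LL'),
(b,S(70,243),'LL'),(b,S(460,66),'UL'),(b,S(527,325),'UR'),(b,S(88,510),'LR'),
(a,T(214,610),(0,.05,.016)),(a,T(460,614),(0,-.05,.016)),(a,T(455,482),(.065,-.051,.061)),(b,S(182,275),(.065,-.051,.061))]
def M(p): 
    return Ro.from_euler('ZY',[p[3],-p[6]]).as_matrix()
def pts(p):
    L,yo=p[4],p[5]
    c={'U':.24-L,'L':-L}; d={'L':.1075+yo,'R':-.1075+yo}
    return np.array([ (c[k[0]],d[k[1]],0) if isinstance(k,str) else k for _,_,k in obs])
def res(p):
    P=pts(p)@M(p).T+p[:3]
    return np.r_[np.concatenate([(proj(o[0],x)[0]-o[1]) for o,x in zip(obs,P)]),(p[6]-np.radians(25))/.002]
p=least_squares(res,[.5,.13,.04,0,.02,-.01,np.radians(25)],loss='soft_l1').x
if __name__=='__main__':
    print(p, np.degrees(p[3]),np.degrees(p[6])); print(res(p).round(2)[:-1].reshape(-1,2)); 
bed_o=p[:3];bed_R=M(p)
E
python3 fit.py
python3 - <<'E'
from fit import *
# stone corners: top view grey top corners z=38, base corners; side
tx=lambda u,v:px(u,v,305,155,5.5); sx=lambda u,v:px(u-60*5.5,v,225,235,5.5)
o=[(a,tx(132,60),(82,23,19)),(a,tx(206,60),(82,-23,19)),(a,tx(219,333),(-82,-23,19)),(a,tx(147,333),(-82,23,19)),
(a,tx(137,352),(-90,26,3)),(a,tx(220,350),(-90,-26,3)),(a,tx(121,57),(90,26,3)),(a,tx(204,57),(90,-26,3)),
(b,sx(398,103),(-82,23,19)),(b,sx(657,76),(82,23,19)),(b,sx(667,136),(82,-23,19)),(b,sx(410,167),(-82,-23,19)),
(b,sx(683,156),(90,-26,-19)),(b,sx(398,196),(-90,-26,-19))]
loc=np.array([k for *_,k in o])/1000
def r(q):
    P=loc@Ro.from_euler('z',q[3]).as_matrix().T+q[:3]
    return np.concatenate([proj(w[0],x)[0]-w[1] for w,x in zip(o,P)])
q=least_squares(r,[.56,-.29,.02,0],loss='soft_l1').x
print('stone',q,np.degrees(q[3]));print(r(q).round(2).reshape(-1,2))
for n in ['pad','knob']:pass
kt,kr=T(728,565),S(85,372)
print('knob tri',tri(a,kt,b,kr))
for q0 in (0,):
  k=np.array([.065+.11*np.cos(np.radians(245)),-.051+.11*np.sin(np.radians(245)),.101])
  w=bed_R@k+bed_o; print('knobtop pred q=0',w,proj(a,w),kt,proj(b,w),kr)
# pad top face edge at z=22mm at bed x=75 : top view px
def onbed(im,uv,z):
    o,d=ray(im,uv); n=bed_R[:,2]; X=o+d*(((bed_o+n*z)-o)@n)/(d@n); return bed_R.T@(X-bed_o)
for u,v in[(232,350),(222,520),(238,350),(230,520)]:print('pad',onbed(a,T(u,v),.022))
for u,v in[(270,185),(178,240),(180,252),(280,205)]:print('pad side',onbed(b,S(u,v),.022))
for u,v in[(575,450),(411,450),(497,377)]:print('cam',onbed(a,T(u,v),.028))
E
```

```text
[ 0.5079  0.1413  0.0377 -0.0102  0.0246 -0.0073  0.4362] -0.5824467986400961 24.99400886587213
[[-0.34  0.25]
 [ 0.16  0.41]
 [ 0.56 -0.02]
 [-0.16 -0.11]
 [ 0.27  0.66]
 [ 0.54  0.33]
 [-0.37 -0.94]
 [ 0.27 -0.42]
 [-0.32 -0.03]
 [ 0.17 -0.13]
 [ 0.11  0.3 ]
 [ 0.18  0.02]]
stone [ 0.5723 -0.2966  0.0224  0.0215] 1.2322969393318752
[[-0.34  0.54]
 [ 0.07  0.31]
 [ 0.53 -0.13]
 [-0.53  0.13]
 [-0.36 -0.2 ]
 [ 0.39 -0.13]
 [-0.17 -0.08]
 [ 0.24 -0.33]
 [ 0.18 -0.02]
 [ 0.18 -0.3 ]
 [ 0.8  -0.88]
 [-0.76 -1.1 ]
 [-0.01  2.98]
 [-0.3   1.64]]
knob tri (array([ 0.4955, -0.0157,  0.1524]), np.float64(0.017207157611973656))
knobtop pred q=0 [ 0.4804 -0.0091  0.1371] [[248.6857 213.7452]] (250.5625, 205.1875) [[228.5398 182.7746]] (230.1875, 181.0625)
pad [0.108  0.0391 0.022 ]
pad [0.0389 0.0443 0.022 ]
pad [0.1081 0.0368 0.022 ]
pad [0.039  0.0411 0.022 ]
pad side [0.1038 0.0451 0.022 ]
pad side [0.0481 0.0341 0.022 ]
pad side [0.0485 0.0234 0.022 ]
pad side [0.1076 0.0247 0.022 ]
cam [ 0.071  -0.0956  0.028 ]
cam [ 0.0701 -0.0312  0.028 ]
cam [ 0.1   -0.065  0.028]
```

```bash
cat >> h.py <<'E'
from scipy.spatial.transform import Rotation as Ro
def Rq(q): return Ro.from_quat([q[1],q[2],q[3],q[0]])
def rel(pos,R,cpos=None,cR=None):
    """shift cm and rotvec deg in current tool frame to reach pos, R(3x3)"""
    s=sense(); p=s['tool_pos'] if cpos is None else cpos; r=Rq(s['eef_rot']) if cR is None else cR
    return (r.inv().apply(np.array(pos)-p)*100).round(2), np.degrees((r.inv()*Ro.from_matrix(R)).as_rotvec()).round(2)
def down(yaw): # tool z down, tool y at yaw deg
    y=np.array([np.cos(np.radians(yaw)),np.sin(np.radians(yaw)),0]);z=np.array([0,0,-1.]);return np.c_[np.cross(y,z),y,z]
E
python3 - <<'E'
from fit import *
# knob centre observations
for q0 in np.arange(0,.8,.1):
    th=np.radians(245)+q0; k=[.065+.11*np.cos(th),-.051+.11*np.sin(th)]
    w=[bed_R@np.array(k+[z])+bed_o for z in(.101,.051)]
    print(round(q0,2),[((proj(a,x)[0]-[160,135])*8+3.5).round() for x in w],[((proj(b,x)[0]-[220,135])*8+3.5).round() for x in w])
print(rel([.617,-.296,.15],down(91.2)))
E
```

```text
0.0 [array([713., 633.]), array([713., 596.])] [array([ 72., 386.]), array([122., 454.])]
0.1 [array([724., 608.]), array([724., 571.])] [array([ 91., 383.]), array([141., 452.])]
0.2 [array([733., 581.]), array([732., 546.])] [array([111., 378.]), array([161., 448.])]
0.3 [array([739., 553.]), array([738., 519.])] [array([132., 372.]), array([181., 442.])]
0.4 [array([742., 525.]), array([741., 492.])] [array([153., 364.]), array([201., 434.])]
0.5 [array([742., 497.]), array([741., 464.])] [array([173., 354.]), array([222., 425.])]
0.6 [array([739., 469.]), array([738., 437.])] [array([194., 344.]), array([242., 414.])]
0.7 [array([733., 441.]), array([733., 410.])] [array([214., 331.]), array([262., 402.])]
(array([-68.42, -58.87,   7.27]), array([ -0.  ,  -0.  , -27.77]))
```

>>> {"method": "servo_tool", "body": {
  "motion": [
    [[-68.4, -58.9, 0, 0, 0, -27.8], [-68.4, -58.9, 0, 0, 0, -27.8], [-68.4, -58.9, 0, 0, 0, -27.8], [-68.4, -58.9, 0, 0, 0, -27.8], [-68.4, -58.9, 0, 0, 0, -27.8], [-68.4, -58.9, 0, 0, 0, -27.8], [-68.4, -58.9, 0, 0, 0, -27.8], [-68.4, -58.9, 0, 0, 0, -27.8], [-68.4, -58.9, 0, 0, 0, -27.8], [-68.4, -58.9, 0, 0, 0, -27.8]]
  ],
  "fingers": 8.7
}}

```text
time: 2.53
tool_pos: [0.4267, 0.1577, 0.223]
eef_rot: [0.0, -0.011, 1.0, 0.0]
force: [0.7, 0.5, -0.0]
grip_width: 0.0874
```

```bash
python3 -c "
from h import *
print(sense());print(rel([.617,-.296,.15],down(91.2)))"
```

```text
{'time': 2.5333, 'joints': array([ 2.02072202e-01,  1.47046240e-01,  1.80824932e+00, -3.18663870e-05,
        1.18551016e+00, -1.39030731e+00]), 'joint_velocities': array([-1.10094067,  0.00543936, -0.01062447,  0.00238003, -0.00879259,
       -1.09111094]), 'effort': array([  7.10339114, -37.46372223, -23.98324013,  -0.06320155,
         0.4264405 ,   1.45680897]), 'tool_pos': array([0.42671626, 0.15774018, 0.22301217]), 'eef_rot': array([ 3.89095481e-04, -1.07973647e-02,  9.99941629e-01,  6.03057761e-05]), 'force': array([ 0.73627623,  0.48515383, -0.04731979]), 'moment': array([ 0.0237099 , -0.03828543, -0.01441751]), 'grip_width': 0.08735761448275756}
(array([-18.04, -45.78,   7.31]), array([0.01, 0.04, 0.04]))
```

>>> {"method": "servo_tool", "body": {
  "motion": [
    [[-18, -45.8, 0, 0, 0, 0], [-18, -45.8, 0, 0, 0, 0], [-18, -45.8, 0, 0, 0, 0], [-18, -45.8, 0, 0, 0, 0], [-18, -45.8, 0, 0, 0, 0], [-18, -45.8, 0, 0, 0, 0], [-18, -45.8, 3, 0, 0, 0], [-18, -45.8, 6, 0, 0, 0], [-18, -45.8, 7.3, 0, 0, 0], [-18, -45.8, 7.3, 0, 0, 0]]
  ]
}}

```text
time: 3.37
tool_pos: [0.5852, -0.2211, 0.1786]
eef_rot: [0.001, -0.01, 1.0, -0.0]
force: [-0.1, 0.3, -0.2]
grip_width: 0.0869
```

```bash
python3 -c "
from h import *
print(sense()['tool_pos'],sense()['joint_velocities']);print(rel([.617,-.296,.15],down(91.2)))"
```

```text
[ 0.58518517 -0.22106425  0.17859759] [-0.50570991  0.59978637 -0.53815975  0.00399555 -0.06047451 -0.50558383]
(array([-3.02, -7.56,  2.87]), array([-0.03,  0.06, -0.  ]))
```

>>> {"method": "servo_tool", "body": {
  "motion": [
    [[-2.5, -6.5, 2.5, 0, 0, 0], [-2.5, -6.5, 2.5, 0, 0, 0], [-2.5, -6.5, 2.5, 0, 0, 0], [-2.5, -6.5, 2.5, 0, 0, 0], [-2.5, -6.5, 2.5, 0, 0, 0], [-2.5, -6.5, 2.5, 0, 0, 0], [-2.5, -6.5, 2.5, 0, 0, 0], [-2.5, -6.5, 2.5, 0, 0, 0], [-2.5, -6.5, 2.5, 0, 0, 0], [-2.5, -6.5, 2.5, 0, 0, 0]]
  ]
}}

```text
time: 4.2
tool_pos: [0.6109, -0.2826, 0.1543]
eef_rot: [0.0, -0.011, 1.0, -0.0]
force: [-0.3, 0.3, 0.6]
grip_width: 0.087
```

```bash
python3 -c "
from h import *
print(sense()['tool_pos'],sense()['joints']);print(rel([.617,-.296,.15],down(91.2)))
a=vision.get_image('top');b=vision.get_image('side')
for i,im,(x0,y0,x1,y1) in((1,a,(295,145,375,235)),(2,b,(215,210,315,290))):
  cv2.imwrite(f'pics/g{i}.png',cv2.cvtColor(cv2.resize(im['frame'][y0:y1,x0:x1],None,fx=6,fy=6,interpolation=2),4))
"
```

```text
[ 0.61089717 -0.28264107  0.15432194] [-5.35829906e-01  5.22473736e-01  1.41558142e+00 -8.73546068e-05
  1.20294147e+00 -2.12871566e+00]
(array([-0.58, -1.35,  0.43]), array([-0.02,  0.03,  0.07]))
```

View pics/g2.png

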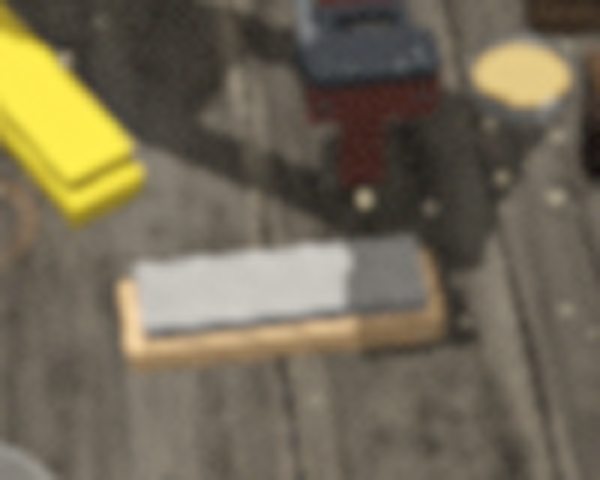

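>>> {"method": "servo_tool", "body": {
  "motion": [
    [[-0.6, -1.3, 2, 0, 0, 0], [-0.6, -1.3, 4, 0, 0, 0], [-0.6, -1.3, 6, 0, 0, 0], [-0.6, -1.3, 8, 0, 0, 0], [-0.6, -1.3, 10, 0, 0, 0], [-0.6, -1.3, 11, 0, 0, 0], [-0.6, -1.3, 12, 0, 0, 0], [-0.6, -1.3, 13, 0, 0, 0], [-0.6, -1.3, 13.5, 0, 0, 0], [-0.6, -1.3, 13.5, 0, 0, 0]]
  ]
}}

```text
time: 5.13
tool_pos: [0.6167, -0.2958, 0.0179]
eef_rot: [-0.001, -0.011, 1.0, 0.0]
force: [-0.3, -1.0, -0.8]
grip_width: 0.087
```

```bash
python3 -c "
from h import *
print(sense());print(rel([.617,-.296,.004],down(91.2)))
a=vision.get_image('top');b=vision.get_image('side')
for i,im,(x0,y0,x1,y1) in((1,a,(295,145,375,235)),(2,b,(215,210,315,290))):
  cv2.imwrite(f'pics/h{i}.png',cv2.cvtColor(cv2.resize(im['frame'][y0:y1,x0:x1],None,fx=6,fy=6,interpolation=2),4))
"
```

```text
{'time': 5.1333, 'joints': array([-5.48162497e-01,  6.88606231e-01,  1.48781567e+00, -1.41822401e-04,
        9.66371343e-01, -2.14029431e+00]), 'joint_velocities': array([-0.00021268, -0.02009375, -0.01125066, -0.00106863,  0.01834806,
       -0.00051499]), 'effort': array([-5.45972446e-02, -6.49479103e+01, -2.10840404e+01, -4.40634065e-02,
       -1.79275414e-01, -1.20448341e-03]), 'tool_pos': array([ 0.61666257, -0.29584589,  0.01792333]), 'eef_rot': array([-5.39899783e-04, -1.07078697e-02,  9.99942487e-01,  2.68822880e-04]), 'force': array([-0.28371784, -1.00079683, -0.77631094]), 'moment': array([ 0.06978753,  0.01192584, -0.0498795 ]), 'grip_width': 0.08703923545763616}
(array([-0.03, -0.02,  1.39]), array([ 0.03, -0.06,  0.03]))
```

View pics/h2.png

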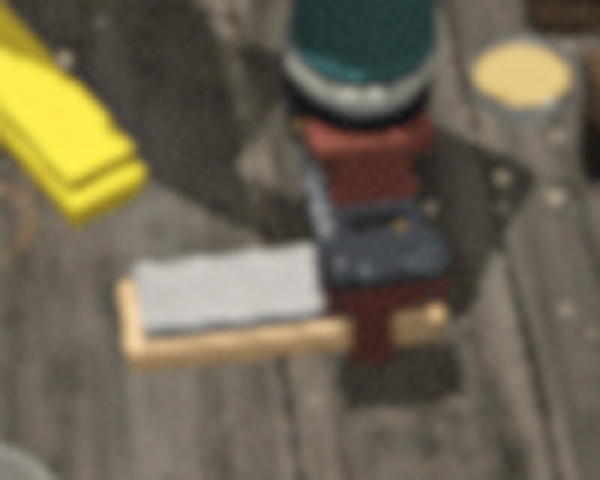

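View pics/h1.png

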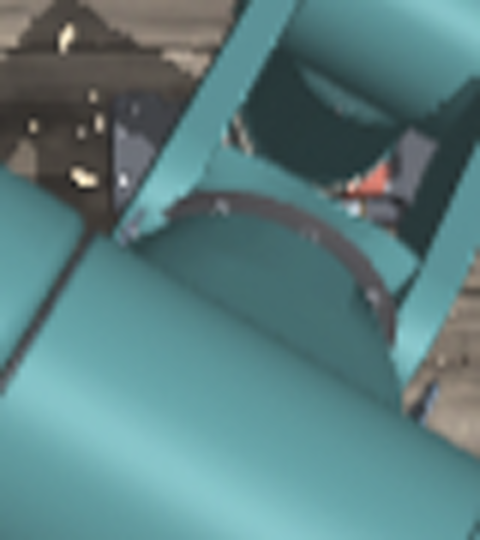

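Side view: the fingers straddle the stone at px (372,330) in the crop, about three quarters along it. I'll lower and close.

>>> {"method": "servo_tool", "body": {
  "motion": [
    [[0, 0, 0.4, 0, 0, 0], [0, 0, 0.8, 0, 0, 0], [0, 0, 1.2, 0, 0, 0], [0, 0, 1.4, 0, 0, 0], [0, 0, 1.4, 0, 0, 0], [0, 0, 1.4, 0, 0, 0], [0, 0, 1.4, 0, 0, 0], [0, 0, 1.4, 0, 0, 0], [0, 0, 1.4, 0, 0, 0], [0, 0, 1.4, 0, 0, 0]]
  ]
}}

```text
time: 6.07
tool_pos: [0.6172, -0.2961, 0.0049]
eef_rot: [0.0, -0.011, 1.0, -0.0]
force: [0.6, 0.5, -0.2]
grip_width: 0.0871
```

>>> {"method": "servo_tool", "body": {
  "motion": [
    [[0, 0, 0, 0, 0, 0], [0, 0, 0, 0, 0, 0], [0, 0, 0, 0, 0, 0], [0, 0, 0, 0, 0, 0], [0, 0, 0, 0, 0, 0], [0, 0, 0, 0, 0, 0], [0, 0, 0, 0, 0, 0], [0, 0, 0, 0, 0, 0], [0, 0, 0, 0, 0, 0], [0, 0, 0, 0, 0, 0]]
  ],
  "fingers": 4.0
}}

```text
time: 6.9
tool_pos: [0.617, -0.2961, 0.0047]
eef_rot: [-0.0, -0.011, 1.0, -0.0]
force: [-0.8, 0.1, -0.4]
grip_width: 0.052
```

>>> {"method": "servo_tool", "body": {
  "motion": [
    [[0, 0, -0.5, 0, 0, 0], [0, 0, -1.5, 0, 0, 0], [0, 0, -3, 0, 0, 0], [0, 0, -5, 0, 0, 0], [0, 0, -8, 0, 0, 0], [0, 0, -11, 0, 0, 0], [0, 0, -14, 0, 0, 0], [0, 0, -17, 0, 0, 0], [0, 0, -19, 0, 0, 0], [0, 0, -20, 0, 0, 0]]
  ]
}}

```text
time: 7.73
tool_pos: [0.6185, -0.2968, 0.2093]
eef_rot: [0.002, -0.011, 1.0, -0.002]
force: [1.2, -0.6, -2.7]
grip_width: 0.0517
```

```bash
python3 -c "
from h import *
print(sense()['tool_pos'],sense()['force'],sense()['moment'],sense()['grip_width'])
b=vision.get_image('side');a=vision.get_image('top');save(a,'l1.png')
print([(np.array(r['at']).round(3),r['conf']) for im in (a,b) for r in vision.find_in(im,'stone_mid')])
cv2.imwrite('pics/l2.png',cv2.cvtColor(cv2.resize(b['frame'][150:310,185:365],None,fx=4,fy=4,interpolation=2),4))
from fit import bed_o,bed_R
R=np.c_[bed_R[:,0]*-1,bed_R[:,1],-bed_R[:,2]]; print(np.linalg.det(R))
for g in ([.150,.003,.13],[.150,.003,.02]):
  t=bed_o+bed_R@g; print(t,rel(t,R))
"
```

```text
[ 0.61848046 -0.29684112  0.20933225] [ 1.16735727 -0.59813606 -2.65091086] [ 0.03112875 -0.1356972   0.00194023] 0.05165508747876555
[(array([ 0.46 , -0.133,  0.04 ]), 0.54), (array([ 0.587, -0.299,  0.243]), 0.53), (array([ 0.438, -0.145,  0.037]), 0.88), (array([ 0.538, -0.322,  0.235]), 0.76), (array([0.561, 0.18 , 0.082]), 0.5)]
1.0000000000000004
[0.5889 0.1435 0.2189] (array([ 1.81, 43.96, -1.48]), array([  0.44, -25.08,   1.77]))
[0.6354 0.143  0.1192] (array([-2.85, 43.8 ,  8.48]), array([  0.44, -25.08,   1.77]))
```

View pics/l2.png

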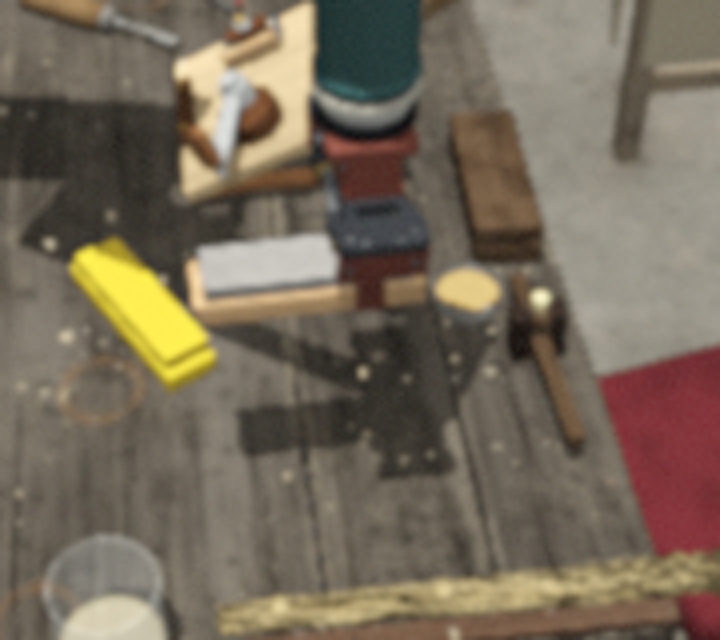

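```bash
cat > held.py <<'E'
from h import *
from scipy.optimize import least_squares
np.set_printoptions(precision=4,suppress=True)
def fit(obs,loc,R0,t0,z_fix=True):
    # unknown: offset along tool-x dir (x), pitch, height
    loc=np.array(loc)/1000
    def P(q): return loc@(R0@Ro.from_euler('y',q[1]).as_matrix()).T+t0+R0@np.array([q[0],q[3],q[2]])
    def r(q): return np.r_[np.concatenate([proj(im,x)[0]-np.array(u) for (im,u),x in zip(obs,P(q))]),q[3]/.001]
    s=least_squares(r,[-.045,0,.015,0],loss='soft_l1'); return s.x,r(s.x)
E
python3 - <<'E'
from held import *
b=vision.get_image('side'); s=sense()
c=lambda u,v:((u+.5)/4-.5+185,(v+.5)/4-.5+150)
T=Rq(s['eef_rot']).as_matrix(); R0=np.c_[-T[:,0],T[:,1],-T[:,2]]
obs=[(b,c(195,321)),(b,c(427,302)),(b,c(205,294)),(b,c(200,244)),(b,c(186,264)),(b,c(426,278))]
loc=[(-90,-26,-19),(90,-26,-19),(-82,-23,19),(-82,23,19),(-90,26,3),(90,-26,3)]
q,r=fit(obs,loc,R0,s['tool_pos']); print(q,np.degrees(q[1]),r.round(1))
E
```

```text
[-0.043  -0.0185  0.021   0.    ] -1.0572360380402583 [ 0.2  1.6 -0.  -0.4 -0.6 -1.3 -0.6  0.7  0.6 -1.1  0.4  0.6  0. ]
```

>>> {"method": "servo_tool", "body": {
  "motion": [
    [[2.2, 0, -2, 0.2, -7, 0.5], [2.2, 0, -2.5, 0.3, -14, 1], [2.2, 0, -3, 0.4, -21, 1.5], [2.2, 0, -3, 0.4, -25, 1.8], [2.2, 2, -3, 0.4, -25, 1.8], [2.2, 5, -3, 0.4, -25, 1.8], [2.2, 9, -3, 0.4, -25, 1.8], [2.2, 13, -3, 0.4, -25, 1.8], [2.2, 16, -3, 0.4, -25, 1.8], [2.2, 17, -3, 0.4, -25, 1.8]]
  ]
}}

```text
time: 8.82
tool_pos: [0.5881, -0.1216, 0.2316]
eef_rot: [0.213, 0.004, 0.977, 0.001]
force: [-0.4, 0.1, -2.0]
grip_width: 0.0519
```

```bash
python3 -c "
from h import *
print(sense()['tool_pos'],sense()['force'],sense()['moment'],sense()['grip_width'],sense()['joints'])
from fit import bed_o,bed_R
R=np.c_[bed_R[:,0]*-1,bed_R[:,1],-bed_R[:,2]]; t=bed_o+bed_R@[.15,.002,.14]; print(t,rel(t,R))
"
```

```text
[ 0.58811655 -0.12155211  0.23157954] [-0.4390272   0.09867663 -2.00608651] [ 0.04181786  0.27031634 -0.03718473] 0.0518806249448313 [-0.43118509  0.16496577  1.86002244  0.2616901   0.73932684 -2.15344306]
[0.5847 0.1425 0.228 ] (array([ 0.7 , 26.4 ,  0.19]), array([ 0.25, -0.37,  0.02]))
```

>>> {"method": "servo_tool", "body": {
  "motion": [
    [[0, 2, 0, 0, 0, 0], [0, 5, 0, 0, 0, 0], [0.2, 8, 0, 0, 0, 0], [0.4, 12, 0, 0, 0, 0], [0.7, 16, 0, 0, 0, 0], [0.7, 20, 0, 0, 0, 0], [0.7, 23, 0, 0, 0, 0], [0.7, 25, 0, 0, 0, 0], [0.7, 26, 0, 0, 0, 0], [0.7, 26.2, 0, 0, 0, 0]]
  ]
}}

```text
time: 9.65
tool_pos: [0.5861, 0.1374, 0.2294]
eef_rot: [0.214, 0.004, 0.977, -0.001]
force: [-0.4, -1.0, -2.1]
grip_width: 0.0517
```

```bash
python3 -c "
from h import *
print(sense()['tool_pos'],sense()['force'],sense()['moment'],sense()['grip_width'],sense()['joints'])
from fit import bed_o,bed_R
R=np.c_[bed_R[:,0]*-1,bed_R[:,1],-bed_R[:,2]]; t=bed_o+bed_R@[.15,.002,.14]; print(t,rel(t,R))
b=vision.get_image('side');a=vision.get_image('top');save(a,'m1.png')
cv2.imwrite('pics/m2.png',cv2.cvtColor(cv2.resize(b['frame'][90:210,200:320],None,fx=5,fy=5,interpolation=2),4))
"
```

```text
[0.58608915 0.1374451  0.22940328] [-0.37602946 -0.96947049 -2.13090669] [-0.00496667  0.26748931 -0.01280731] 0.05169299854108698 [ 0.16059844  0.17157307  1.85886593 -0.11154452  0.68769078 -1.33159593]
[0.5847 0.1425 0.228 ] (array([0.19, 0.51, 0.07]), array([ 0.03, -0.24,  0.14]))
```

View pics/m2.png

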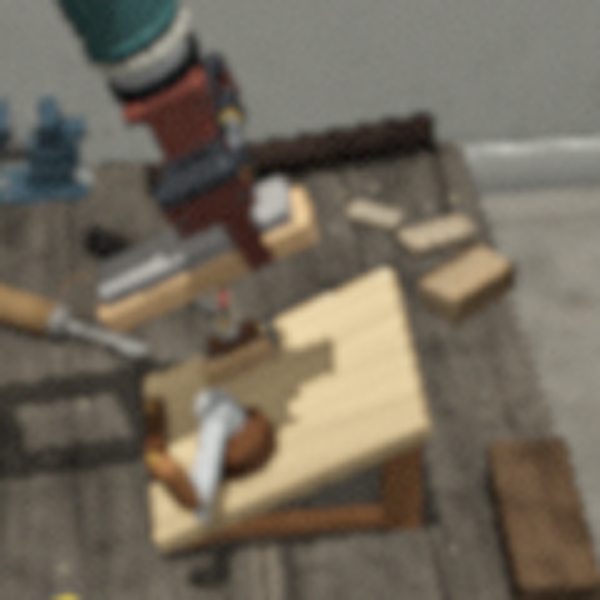

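View pics/m1.png

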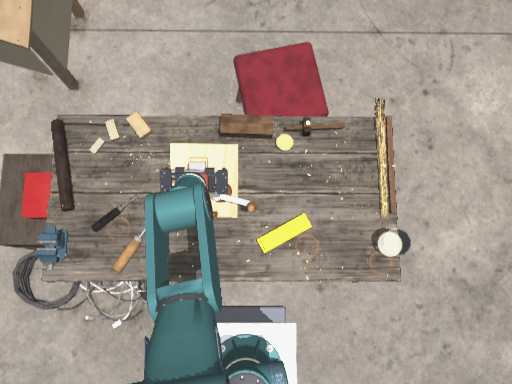

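```bash
python3 - <<'E'
from held import *
b=vision.get_image('side'); s=sense()
c=lambda u,v:((u+.5)/5-.5+200,(v+.5)/5-.5+90)
T=Rq(s['eef_rot']).as_matrix(); R0=np.c_[-T[:,0],T[:,1],-T[:,2]]
obs=[(b,c(115,330)),(b,c(318,237)),(b,c(97,309)),(b,c(303,192)),(b,c(106,300)),(b,c(98,279))]
loc=[(-90,-26,-19),(90,-26,-19),(-90,-26,3),(90,26,3),(-82,-23,19),(-82,23,19)]
q,r=fit(obs,loc,R0,s['tool_pos']); print(q,np.degrees(q[1]),r.round(1))
from fit import bed_o,bed_R
R=np.c_[bed_R[:,0]*-1,bed_R[:,1],-bed_R[:,2]]
for g in([.145,.002,.03],[.145,.002,.006]):
  t=bed_o+bed_R@g; print(t,rel(t,R))
print('now in bed',bed_R.T@(s['tool_pos']-bed_o))
E
```

```text
[-0.0445  0.0054  0.0167  0.    ] 0.31064894567545076 [-0.1  1.4  0.5  1.2  0.8  1.6 -0.3 -1.3 -1.2 -0.8  0.1 -3.2  0. ]
[0.6266 0.1421 0.1262] (array([ 0.77,  0.75, 11.12]), array([-0.04, -0.16,  0.02]))
[0.6367 0.142  0.1044] (array([ 0.77,  0.76, 13.52]), array([-0.04, -0.16,  0.02]))
now in bed [ 0.153  -0.0055  0.1411]
```

>>> {"method": "servo_tool", "body": {
  "motion": [
    [[0.6, 0.5, 2, 0, 0, 0], [0.6, 0.5, 4, 0, 0, 0], [0.6, 0.5, 6, 0, 0, 0], [0.6, 0.5, 8, 0, 0, 0], [0.6, 0.5, 9, 0, 0, 0], [0.6, 0.5, 10, 0, 0, 0], [0.6, 0.5, 10.6, 0, 0, 0], [0.6, 0.5, 11, 0, 0, 0], [0.6, 0.5, 11, 0, 0, 0], [0.6, 0.5, 11, 0, 0, 0]]
  ]
}}

```text
time: 10.63
tool_pos: [0.6291, 0.14, 0.13]
eef_rot: [0.217, 0.005, 0.976, -0.001]
force: [-0.0, 0.3, -2.2]
grip_width: 0.0515
```

```bash
cat > st.py <<'E'
from held import *
from fit import bed_o,bed_R
s=sense(); T=Rq(s['eef_rot']).as_matrix()
print('t',s['time'],'bedpos mm',(bed_R.T@(s['tool_pos']-bed_o)*1000).round(1),'F bed',(bed_R.T@s['force']).round(2),'tool axes in bed',(bed_R.T@T).round(3).tolist(),s['grip_width'])
E
python3 st.py;  python3 -c "
from h import *
b=vision.get_image('side')
cv2.imwrite('pics/n2.png',cv2.cvtColor(cv2.resize(b['frame'][120:220,210:310],None,fx=6,fy=6,interpolation=2),4))
"
```

```text
t 10.6333 bedpos mm [148.9  -0.1  32.4] F bed [-0.94  0.26 -1.98] tool axes in bed [[-1.0, 0.0, 0.001], [0.0, 1.0, -0.0], [-0.001, -0.0, -1.0]] 0.05152486322644037
```

View pics/n2.png

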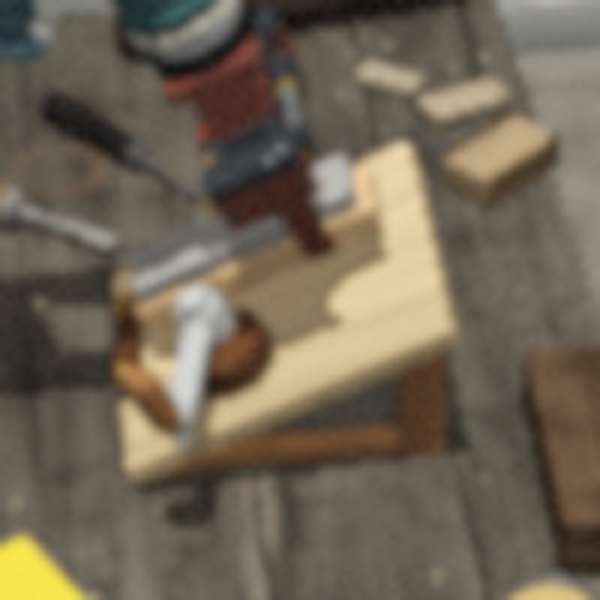

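>>> {"method": "servo_tool", "body": {
  "motion": [
    [[0, 0.1, 0.5, 0, 0, 0], [0, 0.1, 1.0, 0, 0, 0], [0, 0.1, 1.4, 0, 0, 0], [0, 0.1, 1.7, 0, 0, 0], [0, 0.1, 2.0, 0, 0, 0], [0, 0.1, 2.2, 0, 0, 0], [0, 0.1, 2.3, 0, 0, 0], [0, 0.1, 2.4, 0, 0, 0], [0, 0.1, 2.4, 0, 0, 0], [0, 0.1, 2.4, 0, 0, 0]]
  ]
}}

```text
time: 11.52
tool_pos: [0.6391, 0.1409, 0.1078]
eef_rot: [0.216, 0.005, 0.976, -0.001]
force: [0.4, 0.3, -2.7]
grip_width: 0.0518
```

```bash
python3 st.py
```

```text
t 11.5167 bedpos mm [148.6   0.9   8.1] F bed [-0.8   0.27 -2.62] tool axes in bed [[-1.0, 0.0, 0.0], [0.0, 1.0, -0.0], [-0.0, -0.0, -1.0]] 0.051835838668339414
```

>>> {"method": "servo_tool", "body": {
  "motion": [
    [[0, 0, 0.05, 0, 0, 0], [0, 0, 0.1, 0, 0, 0], [0, 0, 0.15, 0, 0, 0], [0, 0, 0.2, 0, 0, 0], [0, 0, 0.25, 0, 0, 0], [0, 0, 0.3, 0, 0, 0], [0, 0, 0.3, 0, 0, 0], [0, 0, 0.3, 0, 0, 0], [0, 0, 0.3, 0, 0, 0], [0, 0, 0.3, 0, 0, 0]]
  ]
}}

```text
time: 12.35
tool_pos: [0.6404, 0.1409, 0.1051]
eef_rot: [0.216, 0.005, 0.976, -0.001]
force: [-0.9, 0.2, -1.8]
grip_width: 0.0519
```

```bash
python3 st.py
```

```text
t 12.35 bedpos mm [148.6   0.9   5.1] F bed [-1.58  0.19 -1.29] tool axes in bed [[-1.0, 0.0, 0.0], [0.0, 1.0, -0.0], [-0.0, -0.0, -1.0]] 0.051887560815040715
```

>>> {"method": "servo_tool", "body": {
  "motion": [
    [[0.15, 0, 0.03, 0, 0, 0], [0.3, 0, 0.03, 0, 0, 0], [0.45, 0, 0.03, 0, 0, 0], [0.6, 0, 0.03, 0, 0, 0], [0.75, 0, 0.03, 0, 0, 0], [0.9, 0, 0.03, 0, 0, 0], [1.0, 0, 0.03, 0, 0, 0], [1.1, 0, 0.03, 0, 0, 0], [1.1, 0, 0.03, 0, 0, 0], [1.1, 0, 0.03, 0, 0, 0]]
  ]
}}

```text
time: 13.18
tool_pos: [0.6305, 0.141, 0.1002]
eef_rot: [0.216, 0.005, 0.976, -0.001]
force: [-0.3, 0.6, -2.0]
grip_width: 0.0515
```

```bash
python3 st.py;  python3 -c "
from h import *
b=vision.get_image('side')
cv2.imwrite('pics/o2.png',cv2.cvtColor(cv2.resize(b['frame'][135:210,225:300],None,fx=8,fy=8,interpolation=2),4))
"
```

```text
t 13.1833 bedpos mm [137.6   1.    4.8] F bed [-1.09  0.56 -1.66] tool axes in bed [[-1.0, 0.0, 0.0], [0.0, 1.0, -0.0], [-0.0, -0.0, -1.0]] 0.051451994667469775
```

View pics/o2.png

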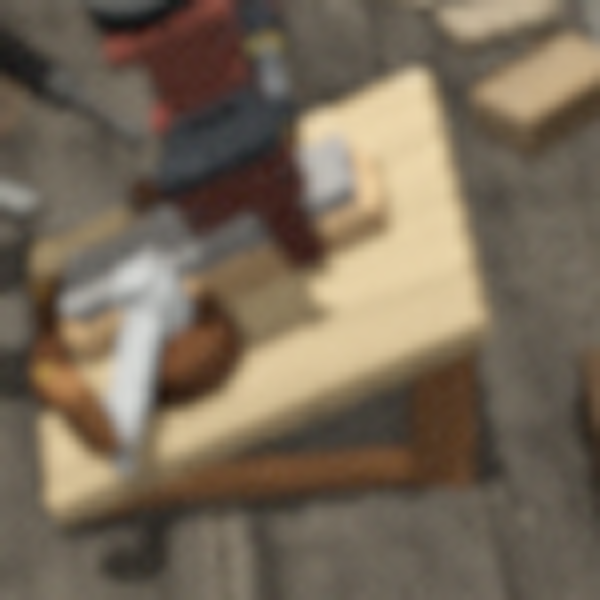

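>>> {"method": "servo_tool", "body": {
  "motion": [
    [[0.05, 0, 0.03, 0, 0, 0], [0.1, 0, 0.03, 0, 0, 0], [0.15, 0, 0.03, 0, 0, 0], [0.2, 0, 0.03, 0, 0, 0], [0.25, 0, 0.03, 0, 0, 0], [0.3, 0, 0.03, 0, 0, 0], [0.35, 0, 0.03, 0, 0, 0], [0.4, 0, 0.03, 0, 0, 0], [0.4, 0, 0.03, 0, 0, 0], [0.4, 0, 0.03, 0, 0, 0]]
  ]
}}

```text
time: 14.07
tool_pos: [0.627, 0.1411, 0.0982]
eef_rot: [0.216, 0.005, 0.976, -0.001]
force: [0.2, -0.3, -2.6]
grip_width: 0.0518
```

```bash
python3 st.py
```

```text
t 14.0667 bedpos mm [133.5   1.    4.5] F bed [-0.96 -0.32 -2.46] tool axes in bed [[-1.0, 0.0, 0.0], [0.0, 1.0, -0.0], [-0.0, -0.0, -1.0]] 0.051815073851112
```

>>> {"method": "servo_tool", "body": {
  "motion": [
    [[0, 0, 0.05, 0, 0, 0], [0, 0, 0.1, 0, 0, 0], [0, 0, 0.15, 0, 0, 0], [0, 0, 0.2, 0, 0, 0], [0, 0, 0.2, 0, 0, 0], [0, 0, 0.2, 0, 0, 0], [0, 0, 0.2, 0, 0, 0], [0, 0, 0.2, 0, 0, 0], [0, 0, 0.2, 0, 0, 0], [0, 0, 0.2, 0, 0, 0]]
  ]
}}

```text
time: 14.9
tool_pos: [0.6279, 0.141, 0.0965]
eef_rot: [0.216, 0.005, 0.976, -0.001]
force: [-1.9, 0.1, 1.1]
grip_width: 0.0518
```

```bash
python3 st.py
```

```text
t 14.9 bedpos mm [133.6   0.9   2.6] F bed [-1.22  0.1   1.78] tool axes in bed [[-1.0, 0.0, 0.0], [0.0, 1.0, -0.0], [-0.0, -0.0, -1.0]] 0.051843341168688696
```

>>> {"method": "servo_tool", "body": {
  "motion": [
    [[0.05, 0, 0, 0, 0, 0], [0.1, 0, 0, 0, 0, 0], [0.15, 0, 0, 0, 0, 0], [0.2, 0, 0, 0, 0, 0], [0.25, 0, 0, 0, 0, 0], [0.3, 0, 0, 0, 0, 0], [0.3, 0, 0, 0, 0, 0], [0.3, 0, 0, 0, 0, 0], [0.3, 0, 0, 0, 0, 0], [0.3, 0, 0, 0, 0, 0]]
  ]
}}

```text
time: 15.73
tool_pos: [0.6255, 0.1411, 0.0954]
eef_rot: [0.217, 0.005, 0.976, -0.001]
force: [0.1, 0.3, 1.8]
grip_width: 0.0518
```

```bash
python3 st.py
```

```text
t 15.7333 bedpos mm [131.    1.    2.6] F bed [0.83 0.29 1.59] tool axes in bed [[-1.0, 0.0, 0.001], [0.0, 1.0, -0.0], [-0.001, -0.0, -1.0]] 0.051814332403183554
```

>>> {"method": "servo_tool", "body": {
  "motion": [
    [[0.05, 0, 0, 0, 0, 0], [0.1, 0, 0, 0, 0, 0], [0.15, 0, 0, 0, 0, 0], [0.2, 0, 0, 0, 0, 0], [0.2, 0, 0, 0, 0, 0], [0.2, 0, 0, 0, 0, 0], [0.2, 0, 0, 0, 0, 0], [0.2, 0, 0, 0, 0, 0], [0.2, 0, 0, 0, 0, 0], [0.2, 0, 0, 0, 0, 0]]
  ]
}}

```text
time: 16.57
tool_pos: [0.6254, 0.1412, 0.0954]
eef_rot: [0.218, 0.005, 0.976, -0.001]
force: [5.3, -1.7, 1.8]
grip_width: 0.0516
```

```bash
python3 st.py
```

```text
t 16.5667 bedpos mm [130.9   1.1   2.6] F bed [ 5.56 -1.62 -0.66] tool axes in bed [[-1.0, 0.0, 0.004], [0.0, 1.0, 0.0], [-0.004, 0.0, -1.0]] 0.05162234854972243
```

On the ledge: 5.6 N downhill force and no more motion. I'll relax and release.

>>> {"method": "servo_tool", "body": {
  "motion": [
    [[-0.2, 0, -0.05, 0, 0, 0], [-0.2, 0, -0.1, 0, 0, 0], [-0.2, 0, -0.1, 0, 0, 0], [-0.2, 0, -0.1, 0, 0, 0], [-0.2, 0, -0.1, 0, 0, 0], [-0.2, 0, -0.1, 0, 0, 0], [-0.2, 0, -0.1, 0, 0, 0], [-0.2, 0, -0.1, 0, 0, 0], [-0.2, 0, -0.1, 0, 0, 0], [-0.2, 0, -0.1, 0, 0, 0]]
  ]
}}

```text
time: 17.4
tool_pos: [0.6251, 0.1411, 0.0961]
eef_rot: [0.217, 0.005, 0.976, -0.001]
force: [5.3, -1.7, -1.5]
grip_width: 0.0517
```

>>> {"method": "servo_tool", "body": {
  "motion": [
    [[0, 0, 0, 0, 0, 0], [0, 0, 0, 0, 0, 0], [0, 0, 0, 0, 0, 0], [0, 0, 0, 0, 0, 0], [0, 0, 0, 0, 0, 0], [0, 0, 0, 0, 0, 0], [0, 0, 0, 0, 0, 0], [0, 0, 0, 0, 0, 0], [0, 0, 0, 0, 0, 0], [0, 0, 0, 0, 0, 0]]
  ],
  "fingers": 7.5
}}

```text
time: 18.23
tool_pos: [0.6247, 0.1411, 0.096]
eef_rot: [0.216, 0.005, 0.976, -0.001]
force: [0.3, 0.4, 0.3]
grip_width: 0.075
```

```bash
python3 st.py;  python3 -c "
from h import *
b=vision.get_image('side')
cv2.imwrite('pics/p2.png',cv2.cvtColor(cv2.resize(b['frame'][135:210,225:300],None,fx=8,fy=8,interpolation=2),4))
"
```

```text
t 18.2333 bedpos mm [130.6   1.    3.5] F bed [0.35 0.37 0.14] tool axes in bed [[-1.0, 0.0, 0.0], [0.0, 1.0, -0.0], [-0.0, -0.0, -1.0]] 0.07498705031110395
```

View pics/p2.png

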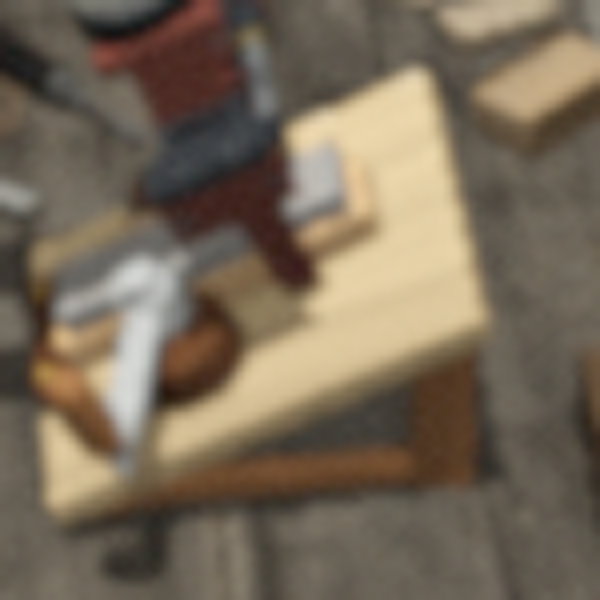

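>>> {"method": "servo_tool", "body": {
  "motion": [
    [[0, 0, -0.5, 0, 0, 0], [0, 0, -1.5, 0, 0, 0], [0, 0, -3, 0, 0, 0], [0, 0, -5, 0, 0, 0], [0, 0, -8, 0, 0, 0], [0, 0, -11, 0, 0, 0], [0, 0, -14, 0, 0, 0], [0, 0, -16, 0, 0, 0], [0, 0, -17, 0, 0, 0], [0, 0, -17, 0, 0, 0]]
  ]
}}

```text
time: 19.12
tool_pos: [0.5533, 0.1422, 0.2533]
eef_rot: [0.219, 0.005, 0.976, -0.001]
force: [0.3, -0.5, 0.1]
grip_width: 0.0747
```

```bash
python3 st.py; cat >> h.py <<'E'
def knobpose(q,zt,tan_off=0.,L=.11):
    """bed-frame TCP target over knob at cam angle q; tool y along -tangent... returns world pos,R"""
    from fit import bed_o,bed_R
    th=np.radians(245)+q
    g=np.array([.065+L*np.cos(th),-.051+L*np.sin(th),zt]); tn=th+np.pi/2+tan_off
    y=np.array([np.cos(tn),np.sin(tn),0]); z=np.array([0,0,-1.]); R=np.c_[np.cross(y,z),y,z]
    return bed_o+bed_R@g, bed_R@R
E
python3 -c "
from h import *
b=vision.get_image('side');a=vision.get_image('top');save(a,'q1.png')
cv2.imwrite('pics/q2.png',cv2.cvtColor(cv2.resize(b['frame'][135:210,225:300],None,fx=8,fy=8,interpolation=2),4))
print(rel(*knobpose(.1,.16)))
"
```

```text
t 19.1167 bedpos mm [132.2   1.4 176.2] F bed [ 0.3  -0.51 -0.03] tool axes in bed [[-1.0, 0.0, 0.005], [0.0, 1.0, 0.001], [-0.005, 0.001, -1.0]] 0.07474961919700848
(array([ 10.17, -15.59,   1.34]), array([  0.02,   0.02, 109.26]))
```

View pics/q2.png

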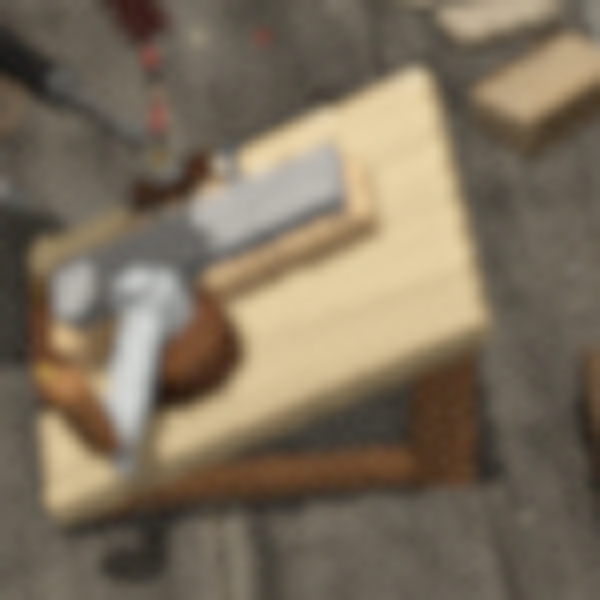

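View pics/q1.png

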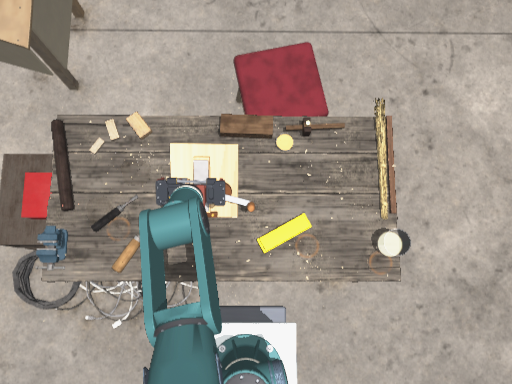

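The stone lies straight on the bed, centred between pad and cam. Next I move over the knob with the jaws tangential.

>>> {"method": "servo_tool", "body": {
  "motion": [
    [[3, -3, 0, 0, 0, 7], [6, -7, 0, 0, 0, 14], [8, -11, 0, 0, 0, 21], [10.2, -15.6, 0, 0, 0, 28], [10.2, -15.6, 0, 0, 0, 35], [10.2, -15.6, 0, 0, 0, 42], [10.2, -15.6, 0, 0, 0, 49], [10.2, -15.6, 0, 0, 0, 56], [10.2, -15.6, 0, 0, 0, 63], [10.2, -15.6, 0, 0, 0, 70]]
  ],
  "fingers": 5.0
}}

```text
time: 20.05
tool_pos: [0.4581, -0.0135, 0.2052]
eef_rot: [0.176, 0.567, 0.795, 0.123]
force: [-0.0, 0.1, 0.0]
grip_width: 0.0499
```

```bash
python3 st.py; python3 -c "
from h import *
print(sense()['joints'],rel(*knobpose(.1,.16)))
"
```

```text
t 20.05 bedpos mm [  27.1 -155.3  172.1] F bed [-0.03  0.11  0.02] tool axes in bed [[-0.335, 0.942, -0.003], [0.942, 0.335, -0.0], [0.001, -0.003, -1.0]] 0.04994484575056837
[-0.2728 -0.0275  2.1605  0.1947  0.5977 -0.7424] (array([-0.01,  0.17,  1.21]), array([-0.19,  0.  , 38.84]))
```

>>> {"method": "servo_tool", "body": {
  "motion": [
    [[0, 0.1, 0, 0, 0, 7], [0, 0.1, 0, 0, 0, 14], [0, 0.1, 0, 0, 0, 21], [0, 0.1, 0, 0, 0, 28], [0, 0.1, 1, 0, 0, 35], [0, 0.1, 2, 0, 0, 38.6], [0, 0.1, 3, 0, 0, 38.6], [0, 0.1, 4, 0, 0, 38.6], [0, 0.1, 4.5, 0, 0, 38.6], [0, 0.1, 4.5, 0, 0, 38.6]]
  ]
}}

```text
time: 20.88
tool_pos: [0.4778, -0.013, 0.1643]
eef_rot: [0.126, 0.796, 0.566, 0.174]
force: [0.5, 0.4, 0.5]
grip_width: 0.0503
```

```bash
python3 st.py; python3 -c "
from h import *
print(sense()['joints'],rel(*knobpose(.1,.062)))
b=vision.get_image('side');a=vision.get_image('top')
c=np.hstack([cv2.resize(im['frame'][y:y+80,x:x+80],None,fx=5,fy=5,interpolation=2) for im,x,y in((a,190,150),(b,200,130))])
cv2.imwrite('pics/r.png',cv2.cvtColor(c,4))
"
```

```text
t 20.8833 bedpos mm [  27.7 -154.6  126.8] F bed [0.71 0.43 0.25] tool axes in bed [[0.32, 0.947, -0.004], [0.947, -0.32, 0.001], [-0.001, -0.004, -1.0]] 0.05028520501653134
[-0.2544  0.0836  2.1861  0.2303  0.462  -0.1038] (array([0.01, 0.14, 6.48]), array([-0.24,  0.05,  0.62]))
```

View pics/r.png

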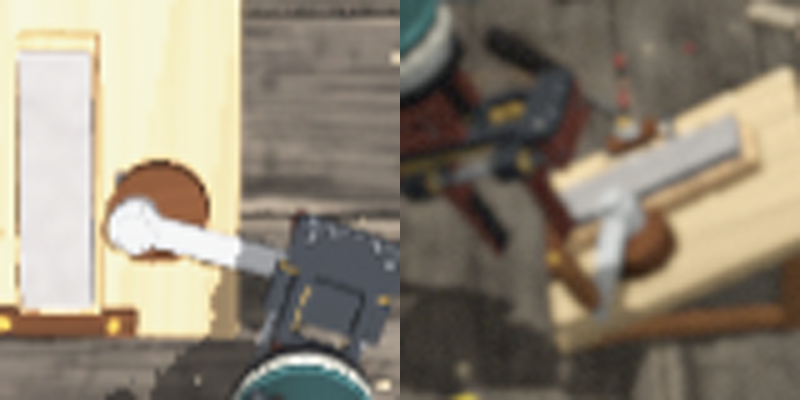

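>>> {"method": "servo_tool", "body": {
  "motion": [
    [[0, 0.1, 0.5, 0, 0, 0.5], [0, 0.1, 1, 0, 0, 0.5], [0, 0.1, 1.5, 0, 0, 0.5], [0, 0.1, 2, 0, 0, 0.5], [0, 0.1, 2.5, 0, 0, 0.5], [0, 0.1, 3, 0, 0, 0.5], [0, 0.1, 3.4, 0, 0, 0.5], [0, 0.1, 3.8, 0, 0, 0.5], [0, 0.1, 4, 0, 0, 0.5], [0, 0.1, 4, 0, 0, 0.5]]
  ]
}}

```text
time: 21.82
tool_pos: [0.4964, -0.0135, 0.1302]
eef_rot: [0.126, 0.798, 0.562, 0.175]
force: [0.4, -0.3, 0.5]
grip_width: 0.0499
```

```bash
python3 st.py; python3 -c "
from h import *
print(sense()['joints'],rel(*knobpose(.1,.062)))
b=vision.get_image('side');a=vision.get_image('top')
c=np.hstack([cv2.resize(im['frame'][y:y+50,x:x+50],None,fx=8,fy=8,interpolation=2) for im,x,y in((a,220,180),(b,210,150))])
cv2.imwrite('pics/s.png',cv2.cvtColor(c,4))
"
```

```text
t 21.8167 bedpos mm [  30.2 -155.    88. ] F bed [ 0.57 -0.34  0.32] tool axes in bed [[0.328, 0.945, -0.001], [0.945, -0.328, -0.0], [-0.0, -0.001, -1.0]] 0.04990559393550836
[-0.242   0.1826  2.1984  0.2876  0.3485 -0.1484] (array([-0.04, -0.14,  2.6 ]), array([-0.03,  0.02,  0.15]))
```

View pics/s.png

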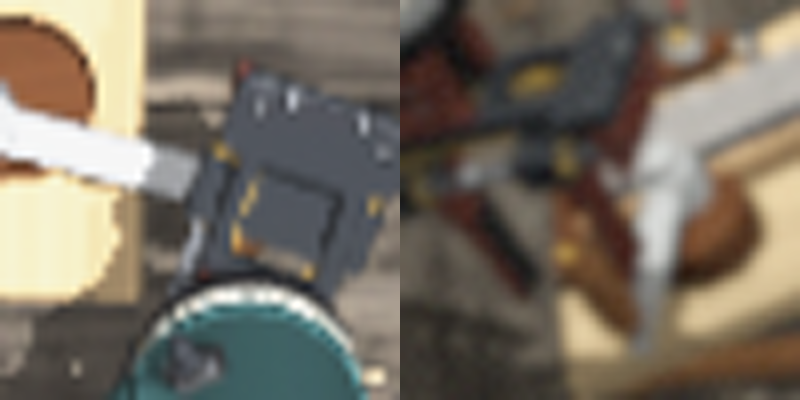

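>>> {"method": "servo_tool", "body": {
  "motion": [
    [[0, 0, 0.5, 0, 0, 0], [0, 0, 1, 0, 0, 0], [0, 0, 1.5, 0, 0, 0], [0, 0, 1.5, 0, 0, 0], [0, 0, 1.5, 0, 0, 0], [0, 0, 1.5, 0, 0, 0], [0, 0, 1.5, 0, 0, 0], [0, 0, 1.5, 0, 0, 0], [0, 0, 1.5, 0, 0, 0], [0, 0, 1.5, 0, 0, 0]]
  ],
  "fingers": 3.6
}}

```text
time: 22.75
tool_pos: [0.5028, -0.0136, 0.1173]
eef_rot: [0.127, 0.798, 0.562, 0.176]
force: [-0.6, -0.2, 0.1]
grip_width: 0.0363
```

```bash
python3 st.py; python3 -c "
from h import *
print(sense()['joints'],rel(*knobpose(.1,.072)),sense()['force'])
"
```

```text
t 22.75 bedpos mm [  30.5 -155.    73.6] F bed [-0.47 -0.23  0.37] tool axes in bed [[0.327, 0.945, 0.0], [0.945, -0.327, -0.0], [-0.0, 0.0, -1.0]] 0.036290886765269884
[-0.2377  0.2199  2.2019  0.3194  0.3078 -0.1786] (array([-0.04, -0.18,  0.16]), array([0.03, 0.01, 0.16])) [-0.5881 -0.2242  0.1371]
```

>>> {"method": "servo_tool", "body": {
  "motion": [
    [[0.04, 0.96, 0, 0, 0, -5], [0.17, 1.91, 0, 0, 0, -10], [0.37, 2.85, 0, 0, 0, -15], [0.66, 3.76, 0, 0, 0, -20], [1.03, 4.65, 0, 0, 0, -25], [1.47, 5.5, 0, 0, 0, -30], [1.99, 6.31, 0, 0, 0, -35], [2.57, 7.07, 0, 0, 0, -40], [3.22, 7.78, 0, 0, 0, -45], [3.93, 8.43, 0, 0, 0, -50]]
  ]
}}

```text
time: 23.58
tool_pos: [0.5841, -0.0042, 0.1545]
eef_rot: [0.186, 0.484, 0.848, 0.104]
force: [-5.0, 0.1, -2.4]
grip_width: 0.0361
```

```bash
cat > kq.py <<'E'
from held import *
from fit import bed_o,bed_R
import sys
s=sense(); T=Rq(s['eef_rot']).as_matrix(); g=bed_R.T@(s['tool_pos']-bed_o)-[.065,-.051,0]
th=np.arctan2(g[1],g[0]); q=(th-np.radians(245))%(2*np.pi)
tb=bed_R.T@T; yaw=np.degrees(np.arctan2(tb[1,1],tb[0,1])); F=bed_R.T@s['force']
tn=np.array([-np.sin(th),np.cos(th)]); rd=np.array([np.cos(th),np.sin(th)])
print('tool q',q.round(3),'radius',np.hypot(*g[:2]).round(4),'z',g[2].round(4),'yaw-tangent',((yaw-np.degrees(th)-90+180)%360-180).round(1),'Ftan',(F[:2]@tn).round(2),'Frad',(F[:2]@rd).round(2),'Fz',F[2].round(2),'t',s['time'],'j',s['joints'].round(2))
if len(sys.argv)>1:
    b=vision.get_image('side');a=vision.get_image('top')
    c=np.hstack([cv2.resize(im['frame'][y:y+80,x:x+80],None,fx=5,fy=5,interpolation=2) for im,x,y in((a,165,140),(b,220,130))])
    cv2.imwrite('pics/'+sys.argv[1],cv2.cvtColor(c,4))
E
python3 kq.py u.png
```

```text
tool q 0.965 radius 0.1086 z 0.0731 yaw-tangent 0.8 Ftan -4.71 Frad -2.85 Fz -0.03 t 23.5833 j [-0.17  0.25  2.    0.15  0.48 -0.82]
```

View pics/u.png

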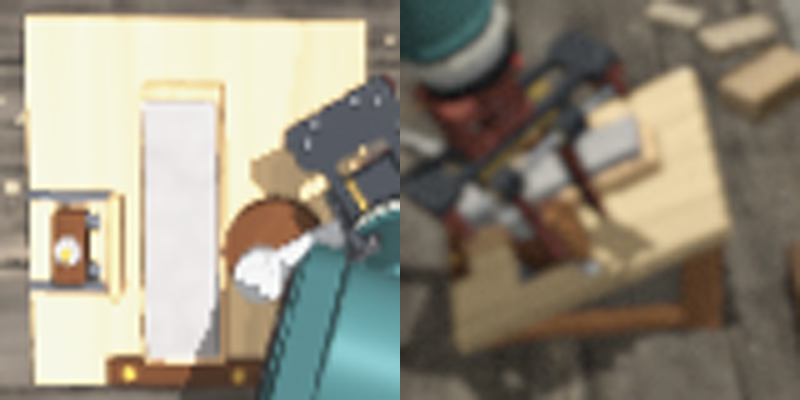

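>>> {"method": "servo_tool", "body": {
  "motion": [
    [[0.02, 0.67, 0, 0, 0, -3.5], [0.08, 1.34, 0, 0, 0, -7], [0.18, 2.0, 0, 0, 0, -10.5], [0.33, 2.66, 0, 0, 0, -14], [0.51, 3.31, 0, 0, 0, -17.5], [0.73, 3.94, 0, 0, 0, -21], [0.99, 4.56, 0, 0, 0, -24.5], [1.29, 5.16, 0, 0, 0, -28], [1.62, 5.75, 0, 0, 0, -31.5], [1.62, 5.75, 0, 0, 0, -31.5]]
  ]
}}

```text
time: 24.52
tool_pos: [0.6229, 0.0384, 0.1726]
eef_rot: [0.209, 0.238, 0.947, 0.05]
force: [-1.7, -1.9, -1.4]
grip_width: 0.036
```

```bash
python3 kq.py v.png
```

```text
tool q 1.526 radius 0.1097 z 0.0732 yaw-tangent -0.0 Ftan -2.63 Frad -0.98 Fz -0.59 t 24.5167 j [-0.06  0.27  1.9   0.04  0.54 -1.17]
```

View pics/v.png

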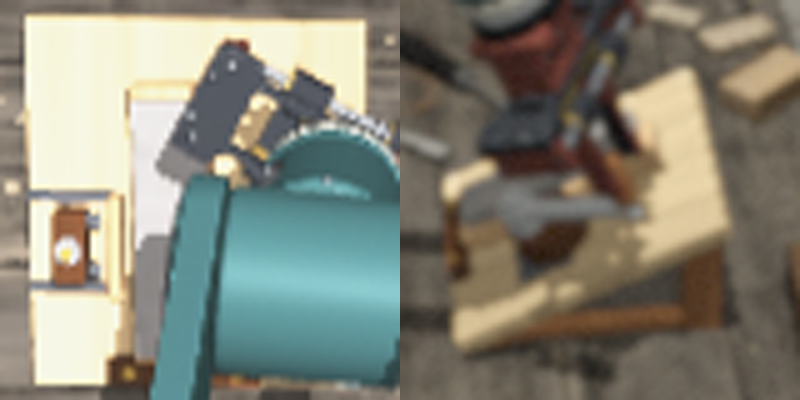

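>>> {"method": "servo_tool", "body": {
  "motion": [
    [[0, 0.19, 0, 0, 0, -1], [0.01, 0.38, 0, 0, 0, -2], [0.02, 0.58, 0, 0, 0, -3], [0.03, 0.77, 0, 0, 0, -4], [0.04, 0.96, 0, 0, 0, -5], [0.06, 1.15, 0, 0, 0, -6], [0.08, 1.34, 0, 0, 0, -7], [0.11, 1.53, 0, 0, 0, -8], [0.14, 1.72, 0, 0, 0, -9], [0.17, 1.91, 0, 0, 0, -10]]
  ]
}}

```text
time: 25.45
tool_pos: [0.6314, 0.0559, 0.1768]
eef_rot: [0.214, 0.154, 0.964, 0.032]
force: [-1.9, -2.9, -2.9]
grip_width: 0.036
```

```bash
python3 kq.py w.png
```

```text
tool q 1.705 radius 0.1116 z 0.0735 yaw-tangent -0.2 Ftan -3.67 Frad -1.91 Fz -1.84 t 25.45 j [-0.02  0.28  1.87  0.01  0.55 -1.29]
```

View pics/w.png

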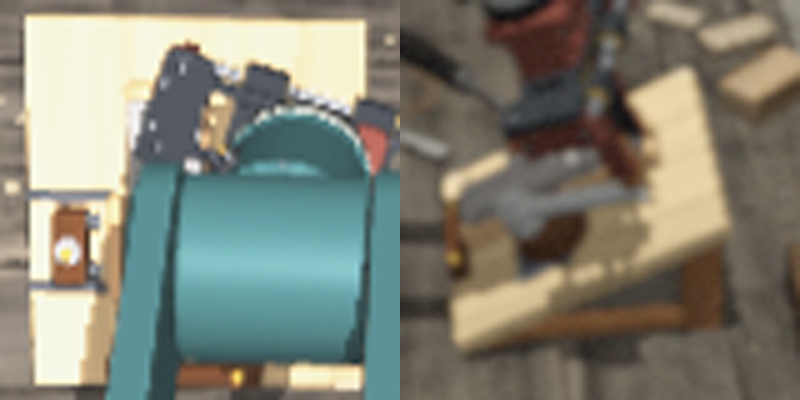

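>>> {"method": "servo_tool", "body": {
  "motion": [
    [[0, 0.19, 0, 0, 0, -1], [0, 0.29, 0, 0, 0, -1.5], [0.01, 0.38, 0, 0, 0, -2], [0.01, 0.48, 0, 0, 0, -2.5], [0.02, 0.58, 0, 0, 0, -3], [0.02, 0.67, 0, 0, 0, -3.5], [0.03, 0.77, 0, 0, 0, -4], [0.03, 0.86, 0, 0, 0, -4.5], [0.04, 0.96, 0, 0, 0, -5], [0.04, 0.96, 0, 0, 0, -5]]
  ]
}}

```text
time: 26.38
tool_pos: [0.6339, 0.0651, 0.178]
eef_rot: [0.216, 0.112, 0.97, 0.023]
force: [-1.1, -3.4, -1.4]
grip_width: 0.0359
```

```bash
python3 kq.py
```

```text
tool q 1.792 radius 0.1118 z 0.0736 yaw-tangent -0.2 Ftan -3.7 Frad -0.74 Fz -0.79 t 26.3833 j [-0.    0.28  1.87 -0.    0.56 -1.34]
```

>>> {"method": "servo_tool", "body": {
  "motion": [
    [[0, 0.19, 0, 0, 0, -1], [0, 0.29, 0, 0, 0, -1.5], [0.01, 0.38, 0, 0, 0, -2], [0.01, 0.48, 0, 0, 0, -2.5], [0.02, 0.58, 0, 0, 0, -3], [0.02, 0.67, 0, 0, 0, -3.5], [0.03, 0.77, 0, 0, 0, -4], [0.03, 0.86, 0, 0, 0, -4.5], [0.04, 0.96, 0, 0, 0, -5], [0.04, 0.96, 0, 0, 0, -5]]
  ]
}}

```text
time: 27.22
tool_pos: [0.6355, 0.0746, 0.1787]
eef_rot: [0.216, 0.069, 0.974, 0.013]
force: [-0.3, -3.7, -0.6]
grip_width: 0.036
```

```bash
python3 kq.py x.png
```

```text
tool q 1.878 radius 0.1118 z 0.0736 yaw-tangent -0.2 Ftan -3.75 Frad 0.04 Fz -0.41 t 27.2167 j [ 0.02  0.28  1.86 -0.02  0.56 -1.4 ]
```

View pics/x.png

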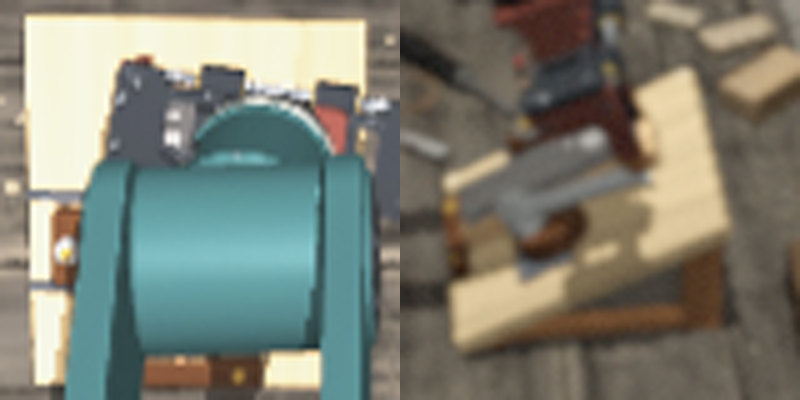

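>>> {"method": "servo_tool", "body": {
  "motion": [
    [[0, 0.19, 0, 0, 0, -1], [0, 0.29, 0, 0, 0, -1.5], [0.01, 0.38, 0, 0, 0, -2], [0.01, 0.48, 0, 0, 0, -2.5], [0.02, 0.58, 0, 0, 0, -3], [0.02, 0.67, 0, 0, 0, -3.5], [0.03, 0.77, 0, 0, 0, -4], [0.03, 0.86, 0, 0, 0, -4.5], [0.04, 0.96, 0, 0, 0, -5], [0.04, 0.96, 0, 0, 0, -5]]
  ]
}}

```text
time: 28.15
tool_pos: [0.6364, 0.0842, 0.179]
eef_rot: [0.217, 0.027, 0.976, 0.004]
force: [1.4, -3.4, 0.0]
grip_width: 0.0361
```

```bash
python3 kq.py
```

```text
tool q 1.964 radius 0.1118 z 0.0735 yaw-tangent -0.1 Ftan -3.33 Frad 1.46 Fz -0.6 t 28.15 j [ 0.04  0.29  1.85 -0.04  0.57 -1.45]
```

>>> {"method": "servo_tool", "body": {
  "motion": [
    [[0, 0.1, 0, 0, 0, -0.5], [0, 0.19, 0, 0, 0, -1], [0, 0.29, 0, 0, 0, -1.5], [0.01, 0.38, 0, 0, 0, -2], [0.01, 0.48, 0, 0, 0, -2.5], [0.02, 0.58, 0, 0, 0, -3], [0.02, 0.67, 0, 0, 0, -3.5], [0.03, 0.77, 0, 0, 0, -4], [0.03, 0.77, 0, 0, 0, -4], [0.03, 0.77, 0, 0, 0, -4]]
  ]
}}

```text
time: 28.98
tool_pos: [0.6366, 0.0917, 0.1791]
eef_rot: [0.217, -0.007, 0.976, -0.004]
force: [1.8, -4.3, -0.3]
grip_width: 0.0363
```

```bash
python3 kq.py y.png
```

```text
tool q 2.031 radius 0.1119 z 0.0735 yaw-tangent 0.0 Ftan -4.29 Frad 1.49 Fz -1.06 t 28.9833 j [ 0.05  0.29  1.85 -0.05  0.57 -1.5 ]
```

View pics/y.png

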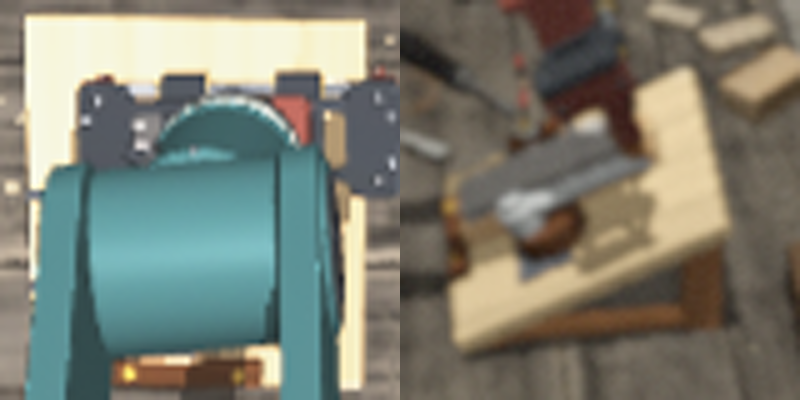

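>>> {"method": "servo_tool", "body": {
  "motion": [
    [[0, 0.1, 0, 0, 0, -0.5], [0, 0.19, 0, 0, 0, -1], [0, 0.29, 0, 0, 0, -1.5], [0.01, 0.38, 0, 0, 0, -2], [0.01, 0.48, 0, 0, 0, -2.5], [0.02, 0.58, 0, 0, 0, -3], [0.02, 0.67, 0, 0, 0, -3.5], [0.03, 0.77, 0, 0, 0, -4], [0.03, 0.77, 0, 0, 0, -4], [0.03, 0.77, 0, 0, 0, -4]]
  ]
}}

```text
time: 29.92
tool_pos: [0.6363, 0.0992, 0.1789]
eef_rot: [0.216, -0.041, 0.975, -0.012]
force: [1.5, -5.8, -0.6]
grip_width: 0.0362
```

```bash
python3 kq.py
```

```text
tool q 2.098 radius 0.1119 z 0.0735 yaw-tangent 0.2 Ftan -5.89 Frad 0.62 Fz -1.2 t 29.9167 j [ 0.07  0.29  1.85 -0.06  0.57 -1.54]
```

>>> {"method": "servo_tool", "body": {
  "motion": [
    [[0, 0.1, 0, 0, 0, -0.5], [0, 0.19, 0, 0, 0, -1], [0.01, 0.38, 0, 0, 0, -2], [0.01, 0.48, 0, 0, 0, -2.5], [0.02, 0.58, 0, 0, 0, -3], [0.03, 0.77, 0, 0, 0, -4], [0.03, 0.86, 0, 0, 0, -4.5], [0.04, 0.96, 0, 0, 0, -5], [0.05, 1.05, 0, 0, 0, -5.5], [0.05, 1.05, 0, 0, 0, -5.5]]
  ]
}}

```text
time: 30.75
tool_pos: [0.6352, 0.1094, 0.1784]
eef_rot: [0.216, -0.088, 0.972, -0.022]
force: [2.6, -6.5, -1.9]
grip_width: 0.0362
```

```bash
python3 kq.py
```

```text
tool q 2.19 radius 0.1121 z 0.0735 yaw-tangent 0.5 Ftan -6.62 Frad 0.44 Fz -2.86 t 30.75 j [ 0.09  0.29  1.85 -0.08  0.57 -1.61]
```

>>> {"method": "servo_tool", "body": {
  "motion": [
    [[0, 0.1, 0, 0, 0, -0.5], [0, 0.19, 0, 0, 0, -1], [0.01, 0.38, 0, 0, 0, -2], [0.01, 0.48, 0, 0, 0, -2.5], [0.02, 0.58, 0, 0, 0, -3], [0.03, 0.77, 0, 0, 0, -4], [0.03, 0.86, 0, 0, 0, -4.5], [0.04, 0.96, 0, 0, 0, -5], [0.04, 0.96, 0, 0, 0, -5], [0.04, 0.96, 0, 0, 0, -5]]
  ]
}}

```text
time: 31.58
tool_pos: [0.6335, 0.1186, 0.1775]
eef_rot: [0.215, -0.13, 0.967, -0.032]
force: [2.8, -6.5, -0.7]
grip_width: 0.0356
```

```bash
python3 kq.py
```

```text
tool q 2.274 radius 0.1122 z 0.0735 yaw-tangent 0.6 Ftan -6.84 Frad 0.54 Fz -1.86 t 31.5833 j [ 0.11  0.29  1.85 -0.09  0.57 -1.66]
```

>>> {"method": "servo_tool", "body": {
  "motion": [
    [[0, -0.3, 0, 0, 0, 0], [0, -0.6, 0, 0, 0, 0], [0, -0.6, -0.5, 0, 0, 0], [0, -0.6, -2, 0, 0, 0], [0, -0.6, -4, 0, 0, 0], [0, -0.6, -6, 0, 0, 0], [0, -0.6, -8, 0, 0, 0], [0, -0.6, -10, 0, 0, 0], [0, -0.6, -12, 0, 0, 0], [0, -0.6, -14, 0, 0, 0]]
  ]
}}

```text
time: 32.42
tool_pos: [0.574, 0.1145, 0.3057]
eef_rot: [0.214, -0.13, 0.968, -0.031]
force: [0.5, -0.6, -0.2]
grip_width: 0.0361
```

```bash
python3 st.py; python3 -c "
from h import *
print(sense()['joints'], rel([.45,-.2,.28],Rq(sense()['eef_rot']).as_matrix()))"
```

```text
t 32.4167 bedpos mm [173.4 -26.1 214.9] F bed [ 0.34 -0.56 -0.4 ] tool axes in bed [[-0.962, -0.274, -0.0], [-0.274, 0.962, 0.001], [-0.0, 0.001, -1.0]] 0.036110975722334446
[ 0.11235443  0.05915408  1.78514921 -0.06706235  0.8651206  -1.69333824] (array([ 20.22, -27.08,  -2.79]), array([0., 0., 0.]))
```

>>> {"method": "servo_tool", "body": {
  "motion": [
    [[0, -4, 0, 0, 0, 0], [0, -8, 0, 0, 0, 0], [4, -12, 0, 0, 0, 0], [8, -16, 0, 0, 0, 0], [8, -20, 0, 0, 0, 0], [8, -24, 0, 0, 0, 0], [8, -28, 0, 0, 0, 0], [8, -31, 0, 0, 0, 0], [8, -31, 0, 0, 0, 0], [8, -31, 0, 0, 0, 0]]
  ]
}}

```text
time: 33.25
tool_pos: [0.5796, -0.2089, 0.3087]
eef_rot: [0.215, -0.128, 0.968, -0.032]
force: [0.0, -0.8, 0.2]
grip_width: 0.036
```

```bash
cat > look.py <<'E'
from h import *
import sys,pickle
a=vision.get_image('top');b=vision.get_image('side')
pickle.dump((a,b),open(sys.argv[1]+'.pkl','wb'))
for im,n,(x,y,w,h) in((a,'t',(160,135,100,90)),(b,'s',(220,135,80,75))):
    cv2.imwrite('pics/'+sys.argv[1]+n+'.png',cv2.cvtColor(cv2.resize(im['frame'][y:y+h,x:x+w],None,fx=8,fy=8,interpolation=2),4))
print(sense()['tool_pos'],sense()['time'])
E
python3 look.py z1
```

```text
[ 0.57823643 -0.20494135  0.30757645] 33.35
```

View pics/z1t.png

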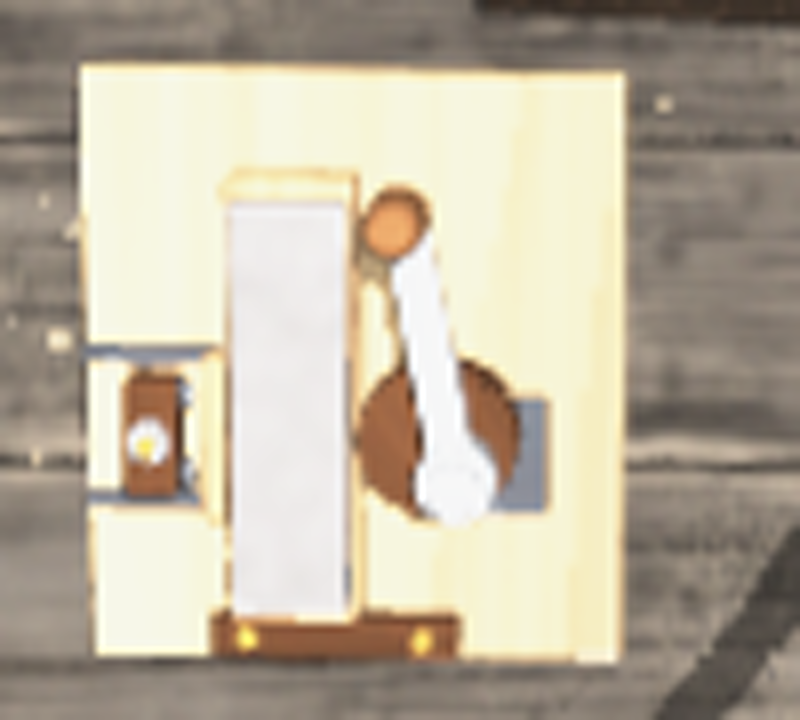

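View pics/z1s.png

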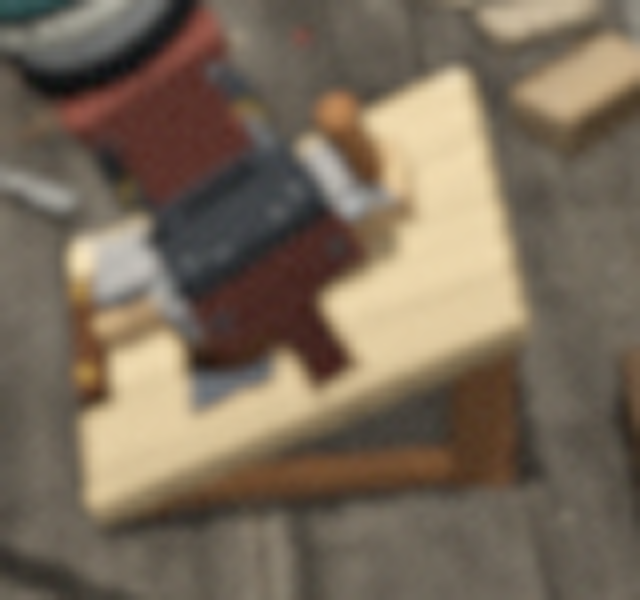

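```bash
python3 - <<'E'
import pickle,numpy as np,cv2
a0,_=pickle.load(open('im0.pkl','rb'));a1,_=pickle.load(open('z1.pkl','rb'))
for r0,r1 in((178,179),(180,184),(184,190),(190,196),(197,200)):
  for im in(a0,a1):
    print(r0,im['frame'][r0:r1,180:192].mean((0)).round().astype(int)[:, [0,2]].tolist())
E
python3 - <<'E'
import sys; sys.path.insert(0,'.')
from fit import *
# knob angle from top view
for q0 in np.arange(2.0,2.5,.05):
    th=np.radians(245)+q0; k=[.065+.11*np.cos(th),-.051+.11*np.sin(th)]
    w=bed_R@np.array(k+[.101])+bed_o; print(round(q0,2),((proj(a,w)[0]-[160,135])*8+3.5).round(1))
# knob top px: blob of orange in z1
a1,_=pickle.load(open('z1.pkl','rb'))
def onbed(im,uv,z):
    o,d=ray(im,uv); n=bed_R[:,2]; X=o+d*(((bed_o+n*z)-o)@n)/(d@n); return bed_R.T@(X-bed_o)
print('bolt',onbed(a1,T(455,485),.061),'knob',onbed(a1,T(397,222),.101))
for u,v in[(231,203),(347,203),(233,612),(346,612)]: print('grey',onbed(a1,T(u,v),.038)*1000)
for u,v in[(222,195),(358,175),(362,618)]: print('base',onbed(a1,T(u,v),.022)*1000)
E
```

```text
178 [[146, 134], [145, 133], [144, 132], [141, 131], [138, 129], [143, 133], [143, 127], [201, 140], [244, 180], [244, 179], [247, 200], [247, 199]]
178 [[158, 146], [159, 146], [157, 145], [154, 143], [152, 142], [156, 138], [184, 134], [220, 154], [217, 160], [235, 228], [239, 235], [240, 236]]
180 [[157, 92], [157, 93], [168, 130], [214, 178], [210, 173], [242, 196], [241, 163], [247, 181], [246, 175], [159, 93], [246, 193], [247, 200]]
180 [[171, 101], [172, 102], [176, 138], [224, 192], [245, 213], [246, 194], [247, 201], [247, 194], [183, 125], [234, 229], [239, 236], [240, 236]]
184 [[162, 98], [146, 69], [87, 56], [204, 170], [212, 180], [245, 199], [238, 154], [247, 180], [247, 178], [161, 93], [246, 192], [247, 200]]
184 [[175, 107], [160, 76], [93, 59], [227, 202], [246, 216], [247, 190], [247, 199], [247, 199], [171, 112], [237, 232], [239, 235], [239, 236]]
190 [[169, 120], [148, 76], [84, 55], [161, 142], [185, 162], [241, 198], [234, 150], [247, 181], [247, 182], [173, 100], [246, 193], [247, 201]]
190 [[182, 130], [162, 82], [94, 65], [192, 181], [221, 186], [244, 170], [247, 198], [247, 194], [184, 114], [238, 233], [239, 235], [238, 235]]
197 [[183, 149], [188, 154], [191, 161], [190, 160], [188, 157], [187, 157], [204, 139], [246, 177], [246, 179], [226, 147], [246, 193], [247, 201]]
197 [[192, 163], [197, 167], [201, 176], [200, 175], [199, 172], [235, 162], [247, 192], [247, 193], [162, 96], [235, 230], [238, 233], [238, 234]]
2.0 [449.8 222.4]
2.05 [434.8 222.4]
2.1 [419.9 223.2]
2.15 [405.  224.7]
2.2 [390.3 227. ]
2.25 [375.7 230. ]
2.3 [361.3 233.6]
2.35 [347.1 238. ]
2.4 [333.2 243.1]
2.45 [319.6 248.9]
bolt [ 0.0647 -0.0507  0.061 ] knob [ 0.1749 -0.0324  0.101 ]
grey [169.4293  36.4515  38.    ]
grey [170.0805  -8.0221  38.    ]
grey [ 5.7382 38.5582 38.    ]
grey [ 6.3339 -5.963  38.    ]
base [169.5742  41.9221  22.    ]
base [178.2069 -10.8477  22.    ]
base [ -0.8493 -10.7493  22.    ]
```

Top view: the knob is at crop (397,222), q ≈ 2.18. The stone is straight against the pad, with its lower end on the ledge at (290,615). The pad's edge has shifted about 1 px, or 3 mm. I want roughly 1 mm more, so I'm going back to the knob.

```bash
python3 -c "
from h import *
print(rel(*knobpose(2.2,.2)))"
```

```text
(array([-7.84, 30.58,  1.38]), array([ 0.08, -0.04,  4.78]))
```

>>> {"method": "servo_tool", "body": {
  "motion": [
    [[0, 3, 0, 0, 0, 0], [0, 7, 0, 0, 0, 1], [-3, 11, 0, 0, 0, 2], [-6, 15, 0, 0, 0, 3], [-7.8, 19, 0, 0, 0, 4], [-7.8, 23, 0, 0, 0, 4.8], [-7.8, 26, 0, 0, 0, 4.8], [-7.8, 29, 0, 0, 0, 4.8], [-7.8, 30.5, 0, 0, 0, 4.8], [-7.8, 30.5, 0, 0, 0, 4.8]]
  ]
}}

```text
time: 34.18
tool_pos: [0.5708, 0.1139, 0.3033]
eef_rot: [0.214, -0.093, 0.972, -0.021]
force: [-0.0, -0.8, 0.4]
grip_width: 0.0357
```

```bash
python3 kq.py; python3 -c "
from h import *
print(rel(*knobpose(2.2,.073)))"
```

```text
tool q 2.235 radius 0.1073 z 0.214 yaw-tangent -1.6 Ftan -0.86 Frad -0.02 Fz 0.39 t 34.1833 j [ 0.11  0.06  1.79 -0.06  0.86 -1.62]
(array([-0.3 , -0.44, 14.1 ]), array([ 0.24, -0.11,  0.37]))
```

>>> {"method": "servo_tool", "body": {
  "motion": [
    [[-0.3, -0.4, 2, 0, 0, 0.3], [-0.3, -0.4, 4, 0, 0, 0.3], [-0.3, -0.4, 6, 0, 0, 0.3], [-0.3, -0.4, 8, 0, 0, 0.3], [-0.3, -0.4, 9.5, 0, 0, 0.3], [-0.3, -0.4, 11, 0, 0, 0.3], [-0.3, -0.4, 12, 0, 0, 0.3], [-0.3, -0.4, 13, 0, 0, 0.3], [-0.3, -0.4, 14, 0, 0, 0.3], [-0.3, -0.4, 14, 0, 0, 0.3]]
  ],
  "fingers": 4.4
}}

```text
time: 35.02
tool_pos: [0.6365, 0.1046, 0.1775]
eef_rot: [0.214, -0.087, 0.973, -0.022]
force: [0.1, 0.4, 0.3]
grip_width: 0.0443
```

>>> {"method": "servo_tool", "body": {
  "motion": [
    [[0, 0, 0, 0, 0, 0], [0, 0, 0, 0, 0, 0], [0, 0, 0, 0, 0, 0], [0, 0, 0, 0, 0, 0], [0, 0, 0, 0, 0, 0], [0, 0, 0, 0, 0, 0], [0, 0, 0, 0, 0, 0], [0, 0, 0, 0, 0, 0], [0, 0, 0, 0, 0, 0], [0, 0, 0, 0, 0, 0]]
  ],
  "fingers": 3.6
}}

```text
time: 35.85
tool_pos: [0.6369, 0.1048, 0.1793]
eef_rot: [0.215, -0.087, 0.972, -0.021]
force: [-2.5, 4.1, 2.4]
grip_width: 0.0363
```

```bash
python3 kq.py
```

```text
tool q 2.147 radius 0.1132 z 0.0737 yaw-tangent 2.8 Ftan 4.17 Frad -0.68 Fz 3.27 t 35.85 j [ 0.08  0.29  1.84 -0.07  0.57 -1.62]
```

>>> {"method": "servo_tool", "body": {
  "motion": [
    [[0.01, 0.38, 0, 0, 0, -2], [0.03, 0.77, 0, 0, 0, -4], [0.05, 1.05, 0, 0, 0, -5.5], [0.08, 1.34, 0, 0, 0, -7], [0.11, 1.53, 0, 0, 0, -8], [0.14, 1.72, 0, 0, 0, -9], [0.17, 1.91, 0, 0, 0, -10], [0.2, 2.1, 0, 0, 0, -11], [0.24, 2.29, 0, 0, 0, -12], [0.24, 2.29, 0, 0, 0, -12]]
  ]
}}

```text
time: 36.68
tool_pos: [0.6323, 0.1256, 0.1769]
eef_rot: [0.213, -0.189, 0.958, -0.045]
force: [2.4, -7.1, 0.1]
grip_width: 0.0363
```

```bash
python3 kq.py
```

```text
tool q 2.337 radius 0.1128 z 0.0735 yaw-tangent 4.0 Ftan -7.45 Frad -0.13 Fz -0.99 t 36.6833 j [ 0.12  0.3   1.85 -0.11  0.57 -1.76]
```

>>> {"method": "servo_tool", "body": {
  "motion": [
    [[0, -0.3, 0, 0, 0, 0], [0, -0.6, 0, 0, 0, 0], [0, -0.6, -0.5, 0, 0, 0], [0, -0.6, -2, 0, 0, 0], [0, -0.6, -4, 0, 0, 0], [0, -0.6, -6, 0, 0, 0], [0, -0.6, -8, 0, 0, 0], [0, -0.6, -10, 0, 0, 0], [0, -0.6, -12, 0, 0, 0], [0, -0.6, -14, 0, 0, 0]]
  ]
}}

```text
time: 37.52
tool_pos: [0.5731, 0.122, 0.3053]
eef_rot: [0.212, -0.188, 0.958, -0.044]
force: [0.8, -1.0, 0.5]
grip_width: 0.0363
```

>>> {"method": "servo_tool", "body": {
  "motion": [
    [[0, -4, 0, 0, 0, 0], [2, -8, 0, 0, 0, 0], [6, -12, 0, 0, 0, 0], [8, -16, 0, 0, 0, 0], [8, -20, 0, 0, 0, 0], [8, -24, 0, 0, 0, 0], [8, -28, 0, 0, 0, 0], [8, -32, 0, 0, 0, 0], [8, -36, 0, 0, 0, 0], [8, -36, 0, 0, 0, 0]]
  ]
}}

```text
time: 38.35
tool_pos: [0.6321, -0.248, 0.3339]
eef_rot: [0.213, -0.187, 0.958, -0.047]
force: [0.5, -0.0, 0.6]
grip_width: 0.0359
```

```bash
python3 look.py z2; python3 - <<'E'
import pickle,numpy as np
for f in('im0','z1','z2'):
  a=pickle.load(open(f+'.pkl','rb'))[0]
  for r0,r1 in((178,179),(190,196),(197,200)): print(f,r0,a['frame'][r0:r1,183:192].mean(0).round().astype(int)[:,[0,2]].tolist())
E
```

```text
[ 0.63037332 -0.24392868  0.33228786] 38.45
im0 178 [[141, 131], [138, 129], [143, 133], [143, 127], [201, 140], [244, 180], [244, 179], [247, 200], [247, 199]]
im0 190 [[161, 142], [185, 162], [241, 198], [234, 150], [247, 181], [247, 182], [173, 100], [246, 193], [247, 201]]
im0 197 [[190, 160], [188, 157], [187, 157], [204, 139], [246, 177], [246, 179], [226, 147], [246, 193], [247, 201]]
z1 178 [[154, 143], [152, 142], [156, 138], [184, 134], [220, 154], [217, 160], [235, 228], [239, 235], [240, 236]]
z1 190 [[192, 181], [221, 186], [244, 170], [247, 198], [247, 194], [184, 114], [238, 233], [239, 235], [238, 235]]
z1 197 [[200, 175], [199, 172], [235, 162], [247, 192], [247, 193], [162, 96], [235, 230], [238, 233], [238, 234]]
z2 178 [[156, 144], [152, 143], [160, 136], [185, 134], [221, 156], [227, 198], [236, 231], [240, 236], [240, 237]]
z2 190 [[186, 168], [245, 205], [247, 216], [247, 204], [247, 197], [198, 136], [236, 230], [239, 236], [239, 236]]
z2 197 [[201, 177], [200, 173], [247, 208], [247, 199], [247, 208], [174, 117], [238, 233], [239, 235], [238, 235]]
```

View pics/z2t.png

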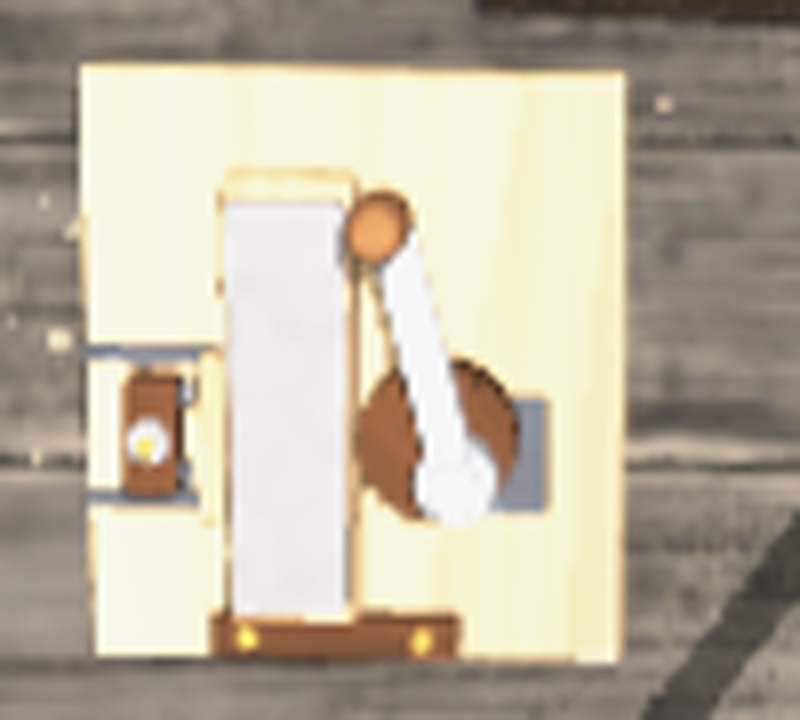

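View pics/z2s.png

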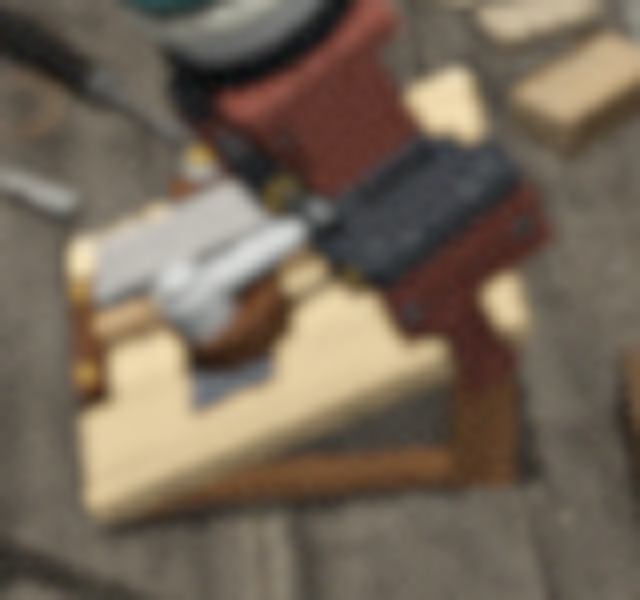

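```bash
python3 - <<'E'
from h import *
a=vision.get_image('top');b=vision.get_image('side')
for t in['tea_glass','wax_tin','black_chisel','brown_chisel','stone_mid']:
    print(t,[(np.round(r['at'],3).tolist(),round(r['conf'],2)) for im in(a,b) for r in vision.find_in(im,t)[:2]])
print(sense()['force'],sense()['joint_velocities'].round(3))
print(close_job())
E
```

```text
tea_glass [([0.4, -0.485, 0.023], 0.89), ([0.599, 0.115, 0.088], 0.38), ([0.397, -0.455, 0.047], 0.63)]
wax_tin [([0.74, -0.127, 0.009], 0.55), ([0.744, -0.129, 0.013], 0.63)]
black_chisel [([0.485, 0.444, 0.023], 0.92), ([0.484, 0.44, 0.022], 0.58)]
brown_chisel [([0.373, 0.371, 0.027], 0.89), ([0.37, 0.367, 0.026], 0.75)]
stone_mid [([0.424, -0.106, 0.039], 0.92), ([0.575, 0.158, 0.109], 0.62), ([0.528, 0.14, 0.091], 0.64), ([0.438, -0.143, 0.036], 0.57)]
[ 0.31291443  0.09480666 -0.82403865] [-0.005  0.003 -0.003  0.    -0.    -0.002]
the job is handed in; nothing more can be done
None
```

The stone is clamped on the honing stand between the cam and the sprung pad, and I handed the job in at about 38.5 s. The hand-in gave no verdict.

**What I did:** I laid the stone on the bed and slid it down until I felt it stop on the ledge. After letting go, I swung the knob round with the fingers loosely around it. I checked from above, pushed about 0.06 rad further, then backed the gripper well clear.

**Last checks:**
- **Stone:** it lies straight up the slope (0.7 degrees measured at the first check), with its lower end on the ledge to within 1 mm.
- **Cam:** the knob is at about q = 2.24 in the image and 2.28 by the tool position.
- **Pad travel:** my best estimate is about 4 mm pushed in, but this is not exact.
    - Cam geometry and the rise in push force give 2.7 to 4.9 mm.
    - Pixel readings of the pad edges disagree, at about 3.8 and 5.3 mm. All of these are inside 1.5 to 6.5 mm.
- **Push force:** the last push on the knob peaked at about 7.5 N, below the 12 N the description gives for clamping.
- **Going back to the knob:** before the second push, the front finger pressed the knob backwards with about 4 N. The second push then took the lever past its earlier position.
- **Bystanders:** the tea glass, wax tin and both chisels are where they were to within the detector's error (about 5 mm), and the yellow look-alike was not touched.
- **Robot:** it is at rest and touching nothing.

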